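# Put the washed gas hob back together

### The arm

A 6-joint arm with a two-finger parallel gripper is mounted at the origin on the work surface. World frame = base frame: x ahead of the robot, y to its left, z up, the work surface at z = 0. Lengths are in mm, angles in rad, forces in N, time in s.
With the tool pointing down it reaches from about 250 to 800 mm from the base axis. Payload 3.9 kg.
Tool frame: the origin (TCP) lies at the very end of the fingers, on their centre line; the grasp point (between the pads) lies 19 mm behind it; z points along the fingers, y is the line along which they close (so a half turn about z gives the same grasp; the last joint's range is limited). The gripper opens to 85 mm and grips with 20 to 120 N. Pads are 22 mm wide; open, the fingers measure 114 mm over their backs; the gripper's body (76 mm by 85 mm) begins 54 mm behind the grasp point. The pads swing forward as they close: fully open they stand 13 mm farther back than shut.
Start: joints at [-1.177, 0.26, -0.138, 1.173, 0, 1.571], TCP at [201.437, -484.807, 231.304] pointing down, gripper open.
Joint ranges: [-2.78, 2.78], [-0.83, 1.72], [-1.28, 1.37], [-1.9, 2.12], [-1.57, 1.48], [-3.14, 3.14]. Speed limits (rad/s): [2.57, 2.57, 3.14, 3.14, 3.14, 3.14].

### API

Orientations are given as [roll, pitch, yaw] about the fixed x, y, z axes, in that order (R = Rz(yaw) Ry(pitch) Rx(roll)).
In Python, from station import arm gives the robot as it stands.
- The arm moves only by the shell command python3 -m pendant 'ROWS' [OPENING] [FORCE]. ROWS is JSON, a list of rows, each a list of 6 numbers: the shift along the world's x, y, z in m, then the turn, a rotation vector about the world's x, y, z in degrees. A call has 1 to 8 rows; each row shifts and turns the commanded pose from where the row before left it; what a row does not reach is not made up. A row lasts 1/12 s, in which the tool goes at most 41.7 mm and 7.16 degrees, less where a joint would pass 70% of its speed; a pose out of reach is approached as far as the arm can. A call with a gripper value outside its range is refused whole. OPENING is the closure, from 0 (fully open) to 1 (shut), set as the call begins (- or left out, the last holds). The fingers move at their own pace and stop on an object; FORCE is the grip in N (left out, the last holds). Time passes only in rows, so rows that do not move let the fingers close. It gives the time, the measured TCP pose, the force, the opening and the grip force at its end, in the units of the state.
- arm.get_obs(): the state, without advancing time (a new reading comes with each control period).
- arm.get_image(name): name is "side" or "top" or "wrist"; returns a dict with "frame" (384x512x3 uint8, red, green, blue), "camera_matrix" (3x3 intrinsics, pixels), "world_from_camera" (4x4, takes a point from camera to world coordinates). Camera axes: x right, y down, z forward; pixel columns grow to the right and rows downward; lengths in mm; the calibration is good to about 2 mm. A picture is of the moment at which its call begins. There is no depth.
- arm.hand_in(): hands the job in; it is judged then, once.
The state is a dict: "t": time; "q": joint angles; "dq": joint speeds; "joint_torque": joint torques, N m; "position": TCP position; "tcp_rot": TCP orientation; "force": force on the tool from outside, world axes, zero at the start; "torque": the same for the moment, N m; "width": opening from 0.0 (shut) to 1.0 (fully open); "grip_force": force on a finger pad.
Only numpy, scipy, OpenCV 4.12 (cv2) and the standard library are available. Lean on these libraries where they do the work, as an engineer would, in place of code of your own. Each camera call takes 0.05 s, during which the arm holds its last target. There are 200 camera calls.

### The job

The gas hob has been taken apart for cleaning: put each burner cap that is on the drying mat back level on the burner of its size, and turn all three gas valves off. Every burner that has its cap gets a control knob, pushed fully home on its square stem with the pointer at the off dot; if a burner's cap is missing, leave its stem bare so that nobody can light it, and leave the knob left over on the mat. Do not disturb the soap bottle, the mug or the brush.

Things in the scene. Friction and masses are not known exactly. Their poses are not given: they have to be found in the camera images.
- hob: Gas hob: steel plate 330 mm deep (x), 580 wide (y), 8 thick, fixed on the worktop. Origin: centre of underside; x points away from the robot, y to its left. Burners at x = +55 mm, y = +180 (left), 0, -180 (right); each one's valve stem at x = -85, same y, and a black off dot 40 mm beyond the stem (dashes left of the stem: open settings). The pan supports stacked beyond it are not needed.
- mat: Grey drying mat, fixed, 320 mm (x) by 250 mm (y), 4 mm thick, on the worktop left of the hob. Origin: centre of its underside. The washed caps and knobs stand on it in no order.
- burner_left (a point): Rim centre of the left burner's aluminium crown, 28 mm above the hob's top; it takes the medium cap. The crown is 52 mm across, free on all sides; in its top is a round pocket, at least 5 mm deep, which the cap's foot fits with about 2 mm of play all round, the cap's disc then resting on the rim.
- burner_middle (a point): Rim centre of the middle burner's aluminium crown, 28 mm above the hob's top; it takes the large cap. The crown is 62 mm across, free on all sides; in its top is a round pocket, at least 5 mm deep, which the cap's foot fits with about 2 mm of play all round, the cap's disc then resting on the rim.
- burner_right (a point): Rim centre of the right burner's aluminium crown, 28 mm above the hob's top; it takes the small cap. The crown is 42 mm across, free on all sides; in its top is a round pocket, at least 5 mm deep, which the cap's foot fits with about 2 mm of play all round, the cap's disc then resting on the rim.
- stem_left (a point): Top centre of the left burner's valve stem: upright brass shaft, 12 mm square, 18 mm high above a 58 mm round steel collar (collar top 3 mm above the hob's top); its top 4 mm taper to 6 mm square. z up; x is where the pointer of a rightly fitted knob must point; turns with the valve. A fitted knob turns it, or pinching two faces.
- valve_left (a joint): Angle of the left valve (rad): 0 is off, at a stop, the stem's x along the hob's x (to the off dot). It opens anticlockwise seen from above, to a stop at 1.57; at the start it always stands open by 20 to 72 degrees. Light friction (0.06 N m) holds it where it is left.
- stem_middle (a point): Top centre of the middle burner's valve stem: upright brass shaft, 12 mm square, 18 mm high above a 58 mm round steel collar (collar top 3 mm above the hob's top); its top 4 mm taper to 6 mm square. z up; x is where the pointer of a rightly fitted knob must point; turns with the valve. A fitted knob turns it, or pinching two faces.
- valve_middle (a joint): Angle of the middle valve (rad): 0 is off, at a stop, the stem's x along the hob's x (to the off dot). It opens anticlockwise seen from above, to a stop at 1.57; at the start it always stands open by 20 to 72 degrees. Light friction (0.06 N m) holds it where it is left.
- stem_right (a point): Top centre of the right burner's valve stem: upright brass shaft, 12 mm square, 18 mm high above a 58 mm round steel collar (collar top 3 mm above the hob's top); its top 4 mm taper to 6 mm square. z up; x is where the pointer of a rightly fitted knob must point; turns with the valve. A fitted knob turns it, or pinching two faces.
- valve_right (a joint): Angle of the right valve (rad): 0 is off, at a stop, the stem's x along the hob's x (to the off dot). It opens anticlockwise seen from above, to a stop at 1.57; at the start it always stands open by 20 to 72 degrees. Light friction (0.06 N m) holds it where it is left.
- cap_small: The small burner cap: black enamelled steel disc 48 mm in diameter, 9 mm thick, over a round foot 24 mm in diameter, 5 mm high (14 mm in all, about 62 g). Origin: centre of the foot's underside, z up. Stands on its foot on the mat. One of the three caps may be missing at the start.
- cap_medium: The medium burner cap: black enamelled steel disc 58 mm in diameter, 9 mm thick, over a round foot 34 mm in diameter, 5 mm high (14 mm in all, about 90 g). Origin: centre of the foot's underside, z up. Stands on its foot on the mat. One of the three caps may be missing at the start.
- cap_large: The large burner cap: black enamelled steel disc 68 mm in diameter, 9 mm thick, over a round foot 44 mm in diameter, 5 mm high (14 mm in all, about 124 g). Origin: centre of the foot's underside, z up. Stands on its foot on the mat. One of the three caps may be missing at the start.
- knob_a: Black plastic knob, 90 g; the three are alike, any fits any stem. Round skirt 56 mm wide with flat top at 24 mm height; across it a grip bar 14 mm thick, from 24 to 44 mm height, along x from -26 to +35 mm (the last 9 mm, 8 thick, is the pointer; white line on top). In the underside a 13.5 mm square bore along x and y, 20 mm deep. Origin: centre of underside, z up.
- knob_a_nose (a point): Tip of the pointer of knob_a: 35 mm from its axis along its +x, 34 mm above its underside. Fully home, the knob's skirt rests on the stem's collar.
- knob_b: Black plastic knob, 90 g; the three are alike, any fits any stem. Round skirt 56 mm wide with flat top at 24 mm height; across it a grip bar 14 mm thick, from 24 to 44 mm height, along x from -26 to +35 mm (the last 9 mm, 8 thick, is the pointer; white line on top). In the underside a 13.5 mm square bore along x and y, 20 mm deep. Origin: centre of underside, z up.
- knob_b_nose (a point): Tip of the pointer of knob_b: 35 mm from its axis along its +x, 34 mm above its underside. Fully home, the knob's skirt rests on the stem's collar.
- knob_c: Black plastic knob, 90 g; the three are alike, any fits any stem. Round skirt 56 mm wide with flat top at 24 mm height; across it a grip bar 14 mm thick, from 24 to 44 mm height, along x from -26 to +35 mm (the last 9 mm, 8 thick, is the pointer; white line on top). In the underside a 13.5 mm square bore along x and y, 20 mm deep. Origin: centre of underside, z up.
- knob_c_nose (a point): Tip of the pointer of knob_c: 35 mm from its axis along its +x, 34 mm above its underside. Fully home, the knob's skirt rests on the stem's collar.
- soap: Bystander: clear soap bottle with a white cap, 60 mm across, 190 mm tall, beyond the hob. Origin: centre of its underside.
- mug: Bystander: white mug, 80 mm across, 95 mm tall, right of the hob. Origin: centre of its underside.
- brush: Bystander: a washing-up brush lying beyond the hob.
Things that resemble listed ones, but are neither listed nor needed, are in the scene too. What is shaped like the knob_b but orange, red or yellow is not meant.

How it is judged (in metres and radians):
At the end, for the whole second after the job is handed in: Caps present: level (5 deg), rim-seated, within 6 mm of the centre of their own burner. Valves within 0.12 rad of off. Capped burners: knob home (3.5 mm), pointing within 20 deg of the off dot. Uncapped: bare stem; knobs left over are on the mat. All at rest (value of joint each of valve_left, valve_middle, valve_right below 0.12 rad and horizontal distance between cap_medium and burner_left below 0.006 m and z of each of cap_medium, cap_large, cap_small in the frame of hob below 0.0335 m and angle between each of cap_medium, cap_large, cap_small's own z axis and vertical below 0.08 rad and linear speed of each of cap_medium, cap_large, cap_small, knob_a, knob_b, knob_c below 0.02 m/s and horizontal distance between any of knob_a, knob_b, knob_c and cap_medium below 0.18 m and (horizontal distance between cap_medium and burner_left below 0.006 m or horizontal distance between each of knob_a, knob_b, knob_c and stem_left above 0.05 m) and horizontal distance between cap_large and burner_middle below 0.006 m and horizontal distance between any of knob_a, knob_b, knob_c and cap_large below 0.18 m and (horizontal distance between cap_large and burner_middle below 0.006 m or horizontal distance between each of knob_a, knob_b, knob_c and stem_middle above 0.05 m) and horizontal distance between cap_small and burner_right below 0.006 m and horizontal distance between any of knob_a, knob_b, knob_c and cap_small below 0.18 m and (horizontal distance between cap_small and burner_right below 0.006 m or horizontal distance between each of knob_a, knob_b, knob_c and stem_right above 0.05 m) and ((horizontal distance between knob_a and stem_left below 0.005 m and z of knob_a in the frame of hob below 0.0145 m and x of knob_a_nose in the frame of hob above -0.0525 m) or (horizontal distance between knob_a and stem_middle below 0.005 m and z of knob_a in the frame of hob below 0.0145 m and x of knob_a_nose in the frame of hob above -0.0525 m) or (horizontal distance between knob_a and stem_right below 0.005 m and z of knob_a in the frame of hob below 0.0145 m and x of knob_a_nose in the frame of hob above -0.0525 m) or (x of knob_a in the frame of mat between -0.16 and 0.16 m and y of knob_a in the frame of mat between -0.125 and 0.125 m)) and ((horizontal distance between knob_b and stem_left below 0.005 m and z of knob_b in the frame of hob below 0.0145 m and x of knob_b_nose in the frame of hob above -0.0525 m) or (horizontal distance between knob_b and stem_middle below 0.005 m and z of knob_b in the frame of hob below 0.0145 m and x of knob_b_nose in the frame of hob above -0.0525 m) or (horizontal distance between knob_b and stem_right below 0.005 m and z of knob_b in the frame of hob below 0.0145 m and x of knob_b_nose in the frame of hob above -0.0525 m) or (x of knob_b in the frame of mat between -0.16 and 0.16 m and y of knob_b in the frame of mat between -0.125 and 0.125 m)) and ((horizontal distance between knob_c and stem_left below 0.005 m and z of knob_c in the frame of hob below 0.0145 m and x of knob_c_nose in the frame of hob above -0.0525 m) or (horizontal distance between knob_c and stem_middle below 0.005 m and z of knob_c in the frame of hob below 0.0145 m and x of knob_c_nose in the frame of hob above -0.0525 m) or (horizontal distance between knob_c and stem_right below 0.005 m and z of knob_c in the frame of hob below 0.0145 m and x of knob_c_nose in the frame of hob above -0.0525 m) or (x of knob_c in the frame of mat between -0.16 and 0.16 m and y of knob_c in the frame of mat between -0.125 and 0.125 m))); the robot touches nothing.
It fails at once if the soap is pushed aside or knocked over (distance of soap from where it was at the start of the episode above 0.03 m or angle between soap's own z axis and vertical above 0.5 rad).
It fails at once if the mug is pushed aside or knocked over (distance of mug from where it was at the start of the episode above 0.03 m or angle between mug's own z axis and vertical above 0.5 rad).
It fails at once if the brush is pushed aside or knocked over (distance of brush from where it was at the start of the episode above 0.03 m).
Of cap_small, cap_medium, cap_large only 2 to 3 are there at a start; the rules pass over those that are not, and their reading is None.
At some moment in a run one of knob_a, knob_b, knob_c, cap_small, cap_medium, cap_large may be knocked a few centimetres aside while the robot is not near it.
Once in a run the grip may slacken for a moment while it holds something.
It also fails if it takes over 210 s, if anything falls off the work surface, if the arm or the gripper's body presses on something with over 40 N, if the wrist force passes 120 N, or if a joint passes its speed limit or range.

## Working session

There is one attempt and no reset: what is moved stays moved. The work goes in short steps, Python scripts to look and compute and a shell command to move; the robot and the scene stay as the last step left them, time stands still between calls to the robot, and variables do not carry over. Pictures are saved under pics/ and viewed, at most 14 in all, crops included, and the job is handed in when it is done.

```bash
mkdir -p pics; ls; cat > h.py <<'E'
import numpy as np, cv2
from station import arm
def snap(n,f=None):
    d=arm.get_image(n); im=cv2.cvtColor(d["frame"],cv2.COLOR_RGB2BGR)
    if f: cv2.imwrite(f"pics/{f}.png",im); np.savez(f"pics/{f}.npz",K=d["camera_matrix"],T=d["world_from_camera"])
    return im,np.array(d["camera_matrix"]),np.array(d["world_from_camera"])
def ray(px,z,K,T):
    d=T[:3,:3]@np.linalg.inv(K)@[px[0],px[1],1.]; o=T[:3,3]
    return o+d*(z-o[2])/d[2]
def proj(p,K,T):
    c=T[:3,:3].T@(np.array(p,float)-T[:3,3]); u=K@c; return u[:2]/u[2]
E
python3 - <<'E'
from h import *
for n in("top","side","wrist"):
    im,K,T=snap(n,n+"0"); print(n,K.round(1).tolist(),T.round(3).tolist())
a=cv2.imread("pics/top0.png");b=cv2.imread("pics/side0.png")
cv2.imwrite("pics/top0b.png",cv2.resize(a,(800,600),interpolation=cv2.INTER_CUBIC))
cv2.imwrite("pics/side0b.png",cv2.resize(b,(800,600),interpolation=cv2.INTER_CUBIC))
print(arm.get_obs())
E
```

```text
pics
top [[397.0, 0.0, 251.9], [0.0, 397.0, 184.4], [0.0, 0.0, 1.0]] [[-0.021, -0.983, 0.183, 343.374], [-0.999, 0.025, 0.02, -16.281], [-0.025, -0.183, -0.983, 1296.032], [0.0, 0.0, 0.0, 1.0]]
side [[445.0, 0.0, 257.5], [0.0, 445.0, 188.5], [0.0, 0.0, 1.0]] [[-0.97, -0.104, 0.221, 270.933], [-0.244, 0.469, -0.849, 1156.129], [-0.015, -0.877, -0.48, 732.853], [0.0, 0.0, 0.0, 1.0]]
wrist [[275.5, 0.0, 256.7], [0.0, 275.5, 190.4], [0.0, 0.0, 1.0]] [[0.384, -0.892, -0.239, 260.705], [-0.924, -0.371, -0.097, -460.117], [-0.002, 0.258, -0.966, 372.926], [0.0, 0.0, 0.0, 1.0]]
{'t': 0.15, 'q': array([-1.17700860e+00,  2.60532785e-01, -1.39047179e-01,  1.17274710e+00,
        1.95324624e-06,  1.57081689e+00]), 'dq': array([ 0.00157169, -0.00134677,  0.00307663, -0.00026227,  0.001387  ,
        0.00031506]), 'joint_torque': array([ 1.08579337e-03, -4.06005728e+01,  2.54166269e+01,  1.26933699e-02,
        1.29689952e-04, -1.17554521e-06]), 'position': array([ 201.23375497, -484.32763103,  230.66599877]), 'tcp_rot': array([-3.14006191e+00, -1.92177291e-06,  3.93767165e-01]), 'force': array([ 0.85827721, -0.38373471, -0.51440259]), 'torque': array([ 0.01921255, -0.02154131, -0.02252275]), 'grip_force': 0.0, 'width': 0.9981727230342408}
```

View pics/top0b.png

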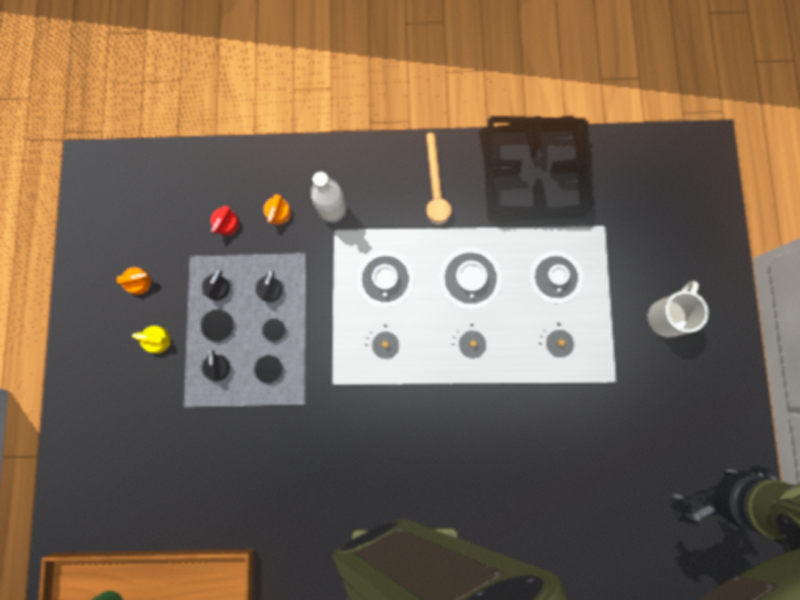

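View pics/side0b.png

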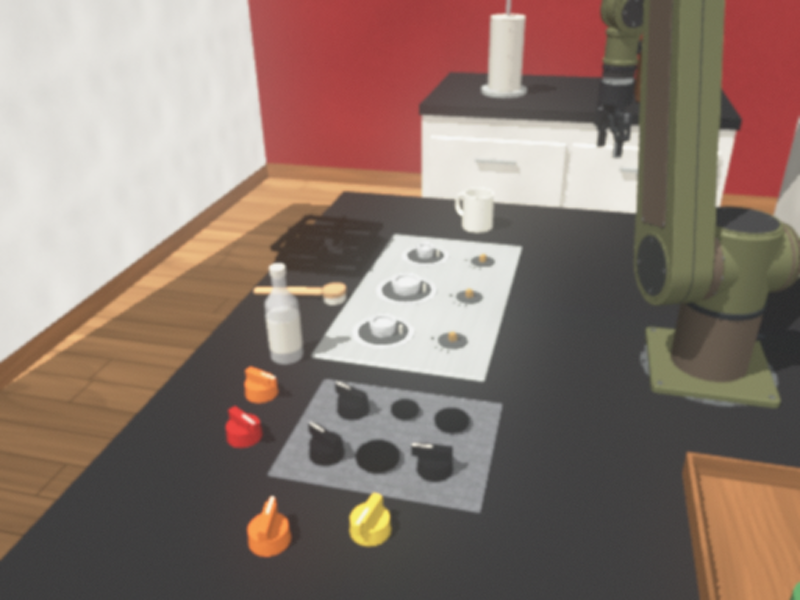

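All three caps are on the mat (800x600 top view): large at (217,325), small at (273,330), medium at (268,369). The three black knobs are at (215,285), (269,287) and (215,366). The things to avoid mistaking for knobs are the red one at (224,221), the orange ones at (277,209) and (134,281), and the yellow one at (153,339). The stems are at (385,344), (473,343) and (560,342), each turned open.

```bash
cat > m.py <<'E'
from h import *
im=cv2.imread("pics/top0.png"); d=np.load("pics/top0.npz"); K,T=d["K"],d["T"]
S=.64
g=cv2.cvtColor(im,cv2.COLOR_BGR2GRAY)
# hob
sub=np.zeros_like(g); sub[140:250,205:400]=g[140:250,205:400]
c=max(cv2.findContours((sub>130).astype(np.uint8),0,2)[0],key=cv2.contourArea)
c=np.array([ray(p[0]+0.,8,K,T)[:2] for p in c],np.float32)
r=cv2.minAreaRect(c); print("hob rect",r)
# mat: dark blobs within
hsv=cv2.cvtColor(im,cv2.COLOR_BGR2HSV)
m=((g>60)&(hsv[...,1]<70)).astype(np.uint8); m[:, :115]=0;m[:,198:]=0;m[:155]=0;m[265:]=0
c=max(cv2.findContours(m,0,2)[0],key=cv2.contourArea)
cw=np.array([ray(p[0]+0.,4,K,T)[:2] for p in c],np.float32); print("mat",cv2.minAreaRect(cw))
hull=cv2.convexHull(c); mm=np.zeros_like(g); cv2.fillPoly(mm,[hull],1)
dk=((g<45)&(mm>0)).astype(np.uint8)
for k in cv2.findContours(dk,0,2)[0]:
    A=cv2.contourArea(k)
    if A<60: continue
    M=cv2.moments(k);p=(M['m10']/M['m00'],M['m01']/M['m00']); print(A,np.round(p,1),"z18",ray(p,18,K,T).round(1),"z28",ray(p,28,K,T).round(1), cv2.minEnclosingCircle(k)[1]*3.2)
# stems (brass)
br=((hsv[...,1]>90)&(hsv[...,2]>80)).astype(np.uint8); br[:200]=0;br[240:]=0;br[:,:215]=0;br[:,:]*=1;br[:,390:]=0
for k in cv2.connectedComponentsWithStats(br)[3][1:]: print("stem",k.round(1),ray(k,24,K,T).round(1))
E
python3 m.py
```

```text
hob rect ((547.6378784179688, -149.12847900390625), (583.5980834960938, 332.7181091308594), 89.03634643554688)
mat ((513.3364868164062, 331.77508544921875), (369.0757141113281, 278.6414489746094), 0.24381054937839508)
92.5 [140.1 184.7] z18 [589.8 378.8  18. ] z28 [587.9 375.7  28. ] 22.304310607910157
stem [358.7 218.9] [ 459.9 -328.    24. ]
stem [245.8 219.8] [465.4  31.9  24. ]
stem [302.5 219.5] [ 462.1 -149.4   24. ]
```

```bash
python3 -m pendant '[[0.015,0.03,0.015,0,0,-4],[0.015,0.035,0.015,0,0,-4],[0.015,0.035,0.015,0,0,-4],[0.015,0.035,0.015,0,0,-4],[0.015,0.035,0.015,0,0,-4],[0.015,0.035,0.015,0,0,-2.6],[0.015,0.035,0.015,0,0,0],[0.015,0.035,0,0,0,0]]'
python3 -m pendant '[[0.02,0.03,0,0,0,0],[0.02,0.03,0,0,0,0],[0,0,0,0,0,0],[0,0,0,0,0,0],[0,0,0,0,0,0]]'
python3 -c "
from h import *
im,K,T=snap('wrist','w1');print(arm.get_obs());print(T.round(3))
cv2.imwrite('pics/w1b.png',cv2.resize(im,(800,600),interpolation=cv2.INTER_CUBIC))"
```

```text
t: 0.82
position: [322.7, -208.8, 338.9]
tcp_rot: [3.139, -0.004, -0.001]
force: [1.3, -0.4, 0.4]
width: 1.001
grip_force: 0.0
t: 1.23
position: [361.2, -149.8, 336.1]
tcp_rot: [3.141, 0.001, 0.0]
force: [-0.1, -0.1, -0.5]
width: 1.002
grip_force: 0.0
{'t': 1.2833, 'q': array([-3.94156991e-01,  1.36397440e-03, -1.74904915e-01,  1.39523527e+00,
       -4.76331547e-04,  2.74875076e+00]), 'dq': array([-0.02571315,  0.00180265, -0.00095073, -0.00030958,  0.00079411,
        0.00147616]), 'joint_torque': array([ 7.55213611e-01, -2.62316269e+01,  2.62099206e+01, -4.77507769e-03,
        3.34000681e-02, -2.84234789e-03]), 'position': array([ 360.95128131, -150.29310189,  336.09169934]), 'tcp_rot': array([ 3.14142358e+00,  8.36261293e-04, -1.31500174e-03]), 'force': array([ 0.28040272, -0.20116107,  0.12681265]), 'torque': array([-0.07529285,  0.01939493, -0.03977958]), 'grip_force': 0.0, 'width': 0.9960983603011454}
[[ 0.00000e+00 -9.66000e-01 -2.59000e-01  4.25664e+02]
 [-1.00000e+00 -0.00000e+00 -0.00000e+00 -1.50310e+02]
 [ 0.00000e+00  2.59000e-01 -9.66000e-01  4.78385e+02]
 [ 0.00000e+00  0.00000e+00  0.00000e+00  1.00000e+00]]
```

View pics/w1b.png

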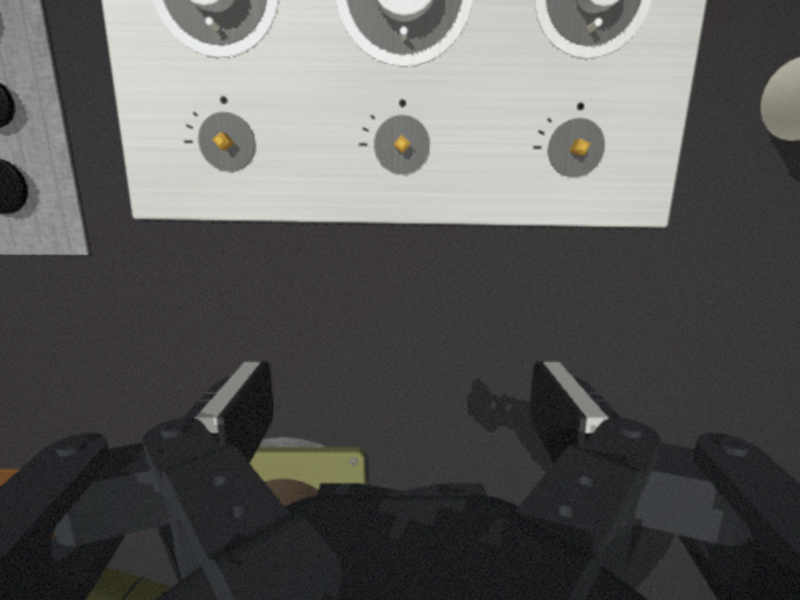

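```bash
python3 -m pendant '[[0.03,0,0.01,0,0,0],[0.03,0,0.01,0,0,0],[0.03,0,0.005,0,0,0],[0,0,0,0,0,0],[0,0,0,0,0,0],[0,0,0,0,0,0],[0,0,0,0,0,0]]'
python3 -c "from h import *
snap('wrist','w2')"
python3 -m pendant '[[0,0.04,0,0,0,0],[0,0.04,0,0,0,0],[0,0.04,0,0,0,0],[0,0.04,0,0,0,0],[0,0.04,0,0,0,0],[0,0.04,0,0,0,0],[0,0.04,0,0,0,0],[0,0.04,0,0,0,0]]'
python3 -m pendant '[[0,0.04,0,0,0,0],[0,0.04,0,0,0,0],[0,0.04,0,0,0,0],[0,0.04,0,0,0,0],[0,0,0,0,0,0],[0,0,0,0,0,0],[0,0,0,0,0,0],[0,0,0,0,0,0]]'
python3 -c "from h import *
im,K,T=snap('wrist','w3'); im2=cv2.imread('pics/w2.png')
cv2.imwrite('pics/w23.png',np.hstack([cv2.resize(x[:290],(400,226),interpolation=cv2.INTER_AREA) for x in (im2,im)]));print(T.round(2))
cv2.imwrite('pics/w3b.png',cv2.resize(im,(800,600),interpolation=cv2.INTER_CUBIC))
cv2.imwrite('pics/w2b.png',cv2.resize(im2,(800,600),interpolation=cv2.INTER_CUBIC))
"
```

```text
t: 1.87
position: [449.9, -150.5, 361.1]
tcp_rot: [-3.141, 0.001, -0.003]
force: [0.4, 0.6, -1.0]
width: 1.0
grip_force: 0.0
t: 2.58
position: [456.6, 79.3, 361.8]
tcp_rot: [-3.063, 0.001, 0.119]
force: [-0.1, -0.2, -0.2]
width: 0.999
grip_force: 0.0
t: 3.25
position: [472.2, 157.2, 361.8]
tcp_rot: [-2.995, 0.002, 0.228]
force: [-0.4, 0.3, 0.2]
width: 1.001
grip_force: 0.0
[[ 2.2000e-01 -9.3000e-01 -2.9000e-01  5.3983e+02]
 [-9.6000e-01 -2.6000e-01  8.0000e-02  1.5108e+02]
 [-1.5000e-01  2.6000e-01 -9.6000e-01  5.0250e+02]
 [ 0.0000e+00  0.0000e+00  0.0000e+00  1.0000e+00]]
```

View pics/w3b.png

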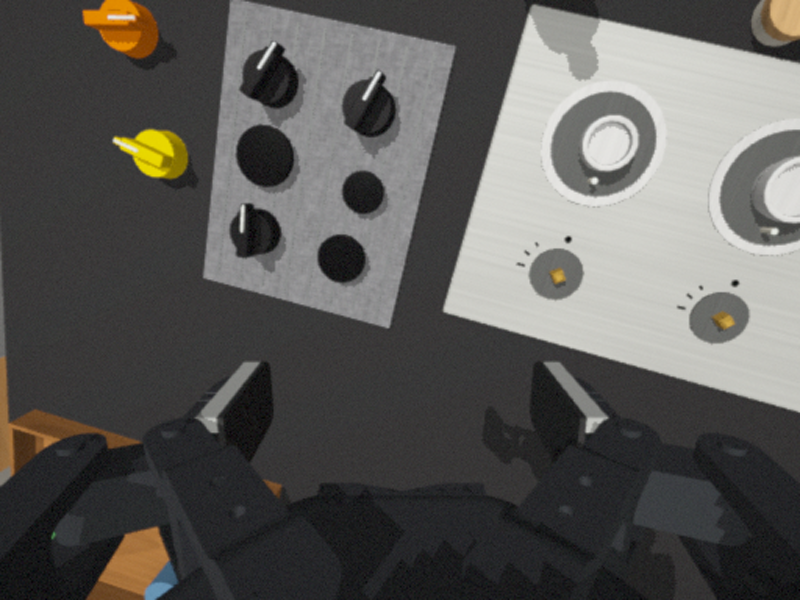

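View pics/w2b.png

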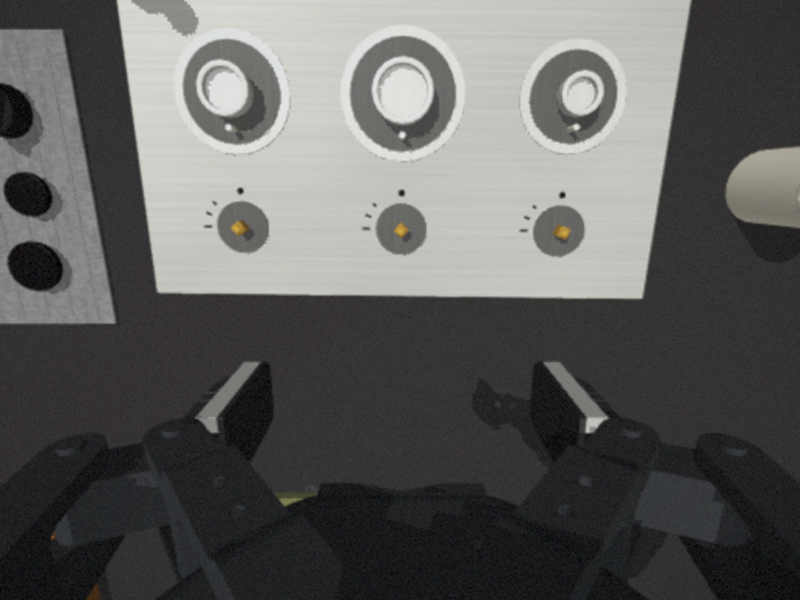

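w2 shows the full hob: stems at (240,228), (401,230), (563,232), off dots above them, and crowns at (225,90), (403,90), (582,92). w3 shows the mat: knobs at (270,75), (370,105) and (255,230); large cap at (265,155), small at (363,192), medium at (341,258). The wrist hit its last-joint limit, so I'll use the opposite half turn.

```bash
cat > m2.py <<'E'
from h import *
def load(f):
    d=np.load(f"pics/{f}.npz"); return cv2.imread(f"pics/{f}.png"),d["K"],d["T"]
def blobs(m,amin,amax):
    n,l,s,c=cv2.connectedComponentsWithStats(m.astype(np.uint8),connectivity=4)
    return [(c[i],s[i,4],(l==i)) for i in range(1,n) if amin<s[i,4]<amax]
def wfit(mask,z,K,T):
    c=max(cv2.findContours(mask.astype(np.uint8),0,1)[0],key=cv2.contourArea)[:,0]
    w=np.array([ray(p+0.,z,K,T)[:2] for p in c],np.float32); return w
def brass(im):
    h=cv2.cvtColor(im,cv2.COLOR_BGR2HSV); return (h[...,1]>110)&(h[...,2]>60)&(h[...,0]<35)
E
python3 - <<'E'
from m2 import *
im,K,T=load("w2"); g=cv2.cvtColor(im,6); h=cv2.cvtColor(im,40)
reg=np.zeros_like(g,bool); reg[0:192,75:442]=1
# collars: grey discs incl brass
gr=reg&((g<140)&(g>60)|brass(im)); gr[:108]=0
for c,a,m in blobs(gr,500,3000):
    w=wfit(m,11,K,T); (x,y),ax,_=cv2.fitEllipse(w); print("collar",a,np.round((x,y),1),np.round(ax,1))
for c,a,m in blobs(reg&(g<70)&~brass(im),5,60): print("dark",a,c.round(1),ray(c,8,K,T).round(1))
for c,a,m in blobs(reg&brass(im),10,300): print("brass",a,c.round(1),ray(c,26,K,T).round(1))
# crown
for c,a,m in blobs(reg&(g>236),100,6000): print("white",a,c.round(1))
# rings: grey/white annulus boundary fit z=8
for c,a,m in blobs((g>60)&(g<140)&reg&(np.arange(384)[:,None]<108),300,4000):
    w=wfit(m,8,K,T); (x,y),ax,_=cv2.fitEllipse(w); print("ring",a,c.round(1),np.round((x,y),1),np.round(ax,1))
im,K,T=load("w3"); g=cv2.cvtColor(im,6)
reg=np.zeros_like(g,bool); reg[:205,135:285]=1
for c,a,m in blobs(reg&(g<40),150,3000):
    for z in (14,):
        w=wfit(m,z,K,T); (x,y),ax,an=cv2.fitEllipse(w); print("mat",a,c.round(1),np.round((x,y),1),np.round(ax,1))
E
```

```text
collar 852 [465.9  28.7] [56.4 56.8]
collar 828 [ 463.1 -150.7] [55.4 56.3]
collar 831 [ 460.4 -329.7] [55.6 56.5]
dark 7 [164.3  61.3] [602.9   1.4   8. ]
dark 8 [166.2  63.8] [599.2  -1.5   8. ]
dark 56 [375.8  76.6] [ 578.3 -350.9    8. ]
dark 9 [150.9  78.6] [576.3  26.3   8. ]
dark 6 [256.5 123. ] [ 503.3 -150.8    8. ]
brass 69 [153.  145.4] [466.7  27.2  26. ]
brass 51 [256.3 146.9] [ 463.8 -150.4   26. ]
brass 67 [359.2 148.2] [ 461.  -327.6   26. ]
ring 2453 [257.6  60.7] [ 603.5 -152.8] [108.7 109.8]
ring 2213 [150.6  59.3] [606.2  28. ] [99.1 99.9]
ring 1950 [364.7  61.9] [ 600.8 -333.2] [89.5 90.1]
mat 639 [176.1  51.8] [595.1 380.7] [45.3 61.2]
mat 439 [240.2  71.6] [588.2 263.8] [33.4 61. ]
mat 1061 [169.3  99.5] [515.4 381.8] [62.8 65.8]
mat 503 [232.1 122.9] [502.4 261.9] [42.1 44.1]
mat 583 [164.4 148.5] [426.6 380.1] [52.2 60.7]
mat 669 [218.2 165. ] [421.9 272.2] [52.8 54.3]
```

```bash
python3 -m pendant '[[0,0,0,0,0,7],[0,0,0,-4,-1.4,0],[0,0,0,-3.9,-1.4,0],[0,0.005,-0.005,0,0,7],[0,0.005,-0.005,0,0,7],[0,0.005,-0.005,0,0,7],[0,0.005,-0.005,0,0,7],[0,0.005,-0.005,0,0,7]]'
python3 -m pendant '[[-0.003,0.005,-0.005,0,0,7],[-0.003,0.005,-0.005,0,0,7],[-0.003,0.005,-0.005,0,0,7],[-0.003,0.005,-0.005,0,0,7],[-0.003,0.005,-0.005,0,0,7],[-0.003,0.005,-0.005,0,0,7],[-0.003,0.005,-0.005,0,0,7],[-0.003,0.005,-0.005,0,0,7]]'
python3 -m pendant '[[-0.003,0.005,-0.005,0,0,7],[-0.003,0.005,-0.005,0,0,7],[-0.003,0.005,-0.005,0,0,7],[-0.003,0.005,-0.005,0,0,7],[-0.003,0.005,-0.005,0,0,7],[-0.003,0.005,-0.005,0,0,7],[-0.003,0.005,-0.005,0,0,7],[-0.003,0.005,-0.005,0,0,7]]'
```

```text
t: 3.97
position: [472.5, 182.7, 336.5]
tcp_rot: [-3.141, 0.003, 0.967]
force: [0.5, 0.5, 0.3]
width: 0.993
grip_force: 0.0
t: 4.63
position: [448.5, 222.7, 296.5]
tcp_rot: [-3.141, 0.004, 1.944]
force: [1.1, -0.4, -0.2]
width: 1.001
grip_force: 0.0
t: 5.3
position: [424.6, 262.7, 256.5]
tcp_rot: [-3.14, 0.004, 2.922]
force: [0.5, -0.7, 0.7]
width: 1.001
grip_force: 0.0
```

```bash
python3 -m pendant '[[-0.005,0.01,0,0,-0.2,6.3],[0,0,0,0,0,6.3],[0,0,0,0,0,0],[0,0,0,0,0,0],[0,0,0,0,0,0]]'
cat >> m2.py <<'E'
def caps(im,K,T,zmid=14,thr=40):
    g=cv2.cvtColor(im,6); out=[]
    for c,a,m in blobs(g<thr,200,20000):
        w=wfit(m,zmid,K,T)
        if len(w)<10: continue
        (x,y),ax,an=cv2.fitEllipse(w); 
        if min(ax)>35 and max(ax)<85: out.append(((round(x,1),round(y,1)),np.round(ax,1).tolist(),c.round(0).tolist()))
    return out
E
python3 - <<'E'
from m2 import *
im,K,T=snap('wrist','w4')
for c in caps(im,K,T): print(c)
cv2.imwrite('pics/w4b.png',cv2.resize(im,(800,600),interpolation=cv2.INTER_CUBIC))
print(T[:3,3])
E
```

```text
t: 5.72
position: [419.9, 272.7, 256.7]
tcp_rot: [-3.141, 0.007, 3.134]
force: [0.6, -0.3, -0.4]
width: 0.998
grip_force: 0.0
((427.3, 373.2), [36.0, 57.1], [329.0, 166.0])
((588.5, 271.4), [43.8, 66.9], [256.0, 267.0])
[353.12159212 272.7243249  398.61955315]
```

View pics/w4b.png

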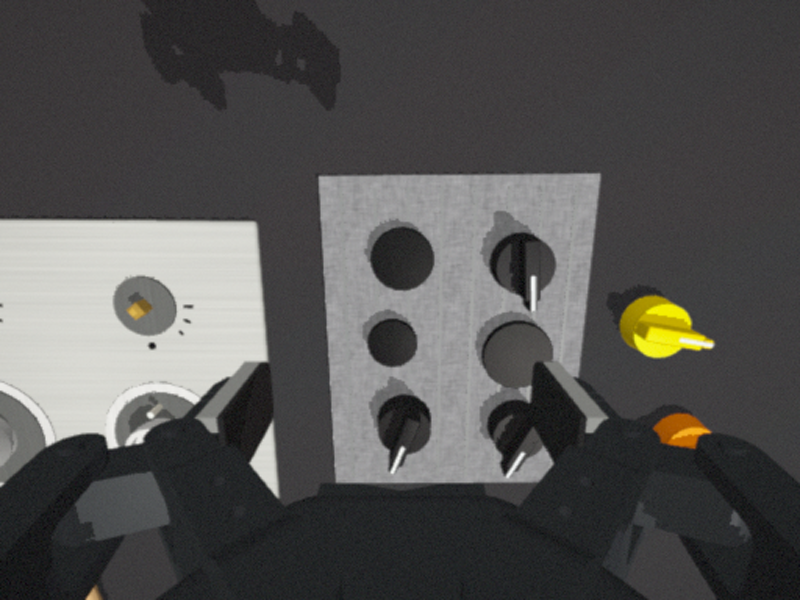

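View w4: the medium cap is at (402,258), small at (392,342), large at (517,353), and the knobs are at (524,265), (405,430) and (515,435). Now a local fit by grey level.

```bash
cat >> m2.py <<'E'
def disc(im,K,T,xy,R,ztop=18,zs=4):
    "radial edges from disc's predicted centre; far-from-shadow robust circle fit at the top rim"
    g=cv2.GaussianBlur(cv2.cvtColor(im,6),(3,3),0).astype(np.float32); c=np.array(xy,float)
    for it in range(4):
        P=[]
        for t in np.linspace(0,2*np.pi,90,endpoint=False):
            rr=np.arange(R-9,R+9,.25); u=np.array([t]); d=np.array([np.cos(t),np.sin(t)])
            px=np.array([proj([*(c+d*r),ztop],K,T) for r in rr],np.float32)
            v=cv2.remap(g,px[None,:,0],px[None,:,1],cv2.INTER_LINEAR)[0]; dv=abs(v[4:]-v[:-4]); i=dv.argmax()
            if dv[i]>6: P.append(c+d*rr[i+2])
        P=np.array(P); k=np.ones(len(P),bool)
        for _ in range(6):
            A=np.c_[2*P[k],np.ones(k.sum())]; s=np.linalg.lstsq(A,(P[k]**2).sum(1),rcond=None)[0]
            r=np.sqrt(s[2]+s[0]**2+s[1]**2); e=abs(np.hypot(*(P-s[:2]).T)-r); k=e<max(1.,1.5*np.median(e))
        c=s[:2]
    return c.round(1),round(float(r),1),int(k.sum())
E
python3 - <<'E'
from m2 import *
im,K,T=load('w4'); g=cv2.cvtColor(im,6)
print(g[165,225:300])
for n,p,R in(("med",(421,272),29),("small",(502,265),24),("large",(513,380),34)): print(n,disc(im,K,T,p,R),disc(im,K,T,p,R,9))
im,K,T=load('w3')
for n,p,R in(("med",(421,272),29),("small",(502,265),24),("large",(513,380),34)): print(n,disc(im,K,T,p,R))
E
```

```text
[156 152 153 154 159 165 165 160 154 149 118 102  54  38  36  35  35  34
  38  33  32  37  30  34  36  41  39  34  39  39  46  40  37  35  44  40
  43  37  44  43  42  45  43  46  48  45  51  44  47  48  48  51  77 140
 152 151 156 161 159 156 153 155 156 158 155 156 155 153 152 149 150 152
 152 156 158]
med (array([421.2, 272.5]), 28.5, 90) (array([422.9, 272.5]), 29.3, 90)
small (array([501.1, 262.7]), 23.9, 84) (array([504.5, 262.3]), 24.5, 86)
large (array([513.9, 380.9]), 34.2, 71) (array([517.7, 383.4]), 35.0, 68)
med (array([422.9, 271.3]), 28.7, 84)
small (array([503. , 261.4]), 23.6, 86)
large (array([515.9, 380.2]), 33.9, 82)
```

```bash
python3 -m pendant '[[0.0015,0,-0.04,0,0.4,0.3],[0,0,-0.04,0,0,0],[0,0,-0.04,0,0,0],[0,0,-0.04,0,0,0],[0,0,-0.04,0,0,0],[0,0,-0.035,0,0,0],[0,0,0,0,0,0],[0,0,0,0,0,0]]'
python3 -c "
from m2 import *
im,K,T=snap('wrist','w5'); print(T[:3,3],disc(im,K,T,(421.5,272.5),29),disc(im,K,T,(421.5,272.5),29,9))
cv2.imwrite('pics/w5b.png',im)"
```

```text
t: 6.43
position: [419.7, 271.9, 20.4]
tcp_rot: [-3.138, -0.004, 3.141]
force: [-0.3, 0.3, 0.1]
width: 0.997
grip_force: 0.0
[354.56447074 271.83629569 163.0546871 ] (array([421.4, 272.8]), 28.6, 90) (array([425.5, 272.9]), 30.3, 90)
```

View pics/w5b.png

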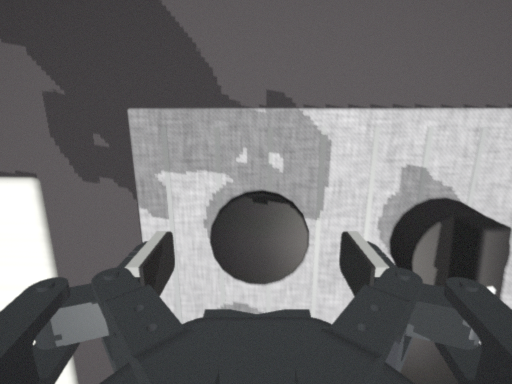

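The medium cap sits between the open fingers at (258,238), with the knob at the right clear of them.

```bash
python3 -m pendant '[[0.0017,0.0009,-0.009,0,-0.2,0],[0,0,-0.01,0,0,0],[0,0,0,0,0,0],[0,0,0,0,0,0]]'
python3 -m pendant '[[0,0,0,0,0,0],[0,0,0,0,0,0],[0,0,0,0,0,0],[0,0,0,0,0,0],[0,0,0,0,0,0],[0,0,0,0,0,0]]' 1 50
python3 -m pendant '[[0,0,0.01,0,0,0],[0,0,0.03,0,0,0],[0,0,0.03,0,0,0],[0,0,0.03,0,0,0],[0,0,0,0,0,0],[0,0,0,0,0,0],[0,0,0,0,0,0]]'
python3 -c "
from m2 import *
im,K,T=snap('wrist','w6'); p=arm.get_obs()['position'];print(p,disc(im,K,T,p[:2],29,p[2]+16),disc(im,K,T,p[:2],29,p[2]+18))
cv2.imwrite('pics/w6b.png',im)"
```

```text
t: 6.82
position: [424.0, 274.8, 3.8]
tcp_rot: [3.141, 0.006, -3.141]
force: [-0.1, -0.6, 0.2]
width: 0.999
grip_force: 0.0
t: 7.32
position: [423.7, 274.5, 4.0]
tcp_rot: [3.141, 0.005, -3.141]
force: [-0.5, -1.3, 8.6]
width: 0.653
grip_force: 51.2
t: 7.9
position: [422.6, 273.9, 102.3]
tcp_rot: [-3.141, 0.003, -3.141]
force: [-0.5, 0.9, -1.6]
width: 0.647
grip_force: 53.4
[421.9841797  273.51991833 101.56859205] (array([419.2, 273.1]), 28.6, 56) (array([418.1, 273.1]), 28.2, 54)
```

View pics/w6b.png

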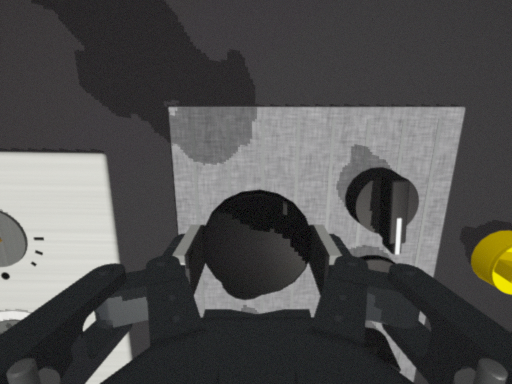

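```bash
python3 -m pendant '[[0.02,-0.01,0.025,0,0,0],[0.023,-0.028,0.015,0,0,0],[0.023,-0.028,0.015,0,0,0],[0.023,-0.028,0.015,0,0,0],[0.023,-0.028,0.01,0,0,0],[0.023,-0.028,0,0,0,0],[0,-0.01,0,0,0,0],[0,0,0,0,0,0]]'
python3 -m pendant '[[0,0,0,0,0,0],[0,0,0,0,0,0],[0,0,0,0,0,0]]'
python3 -c "
from m2 import *
im,K,T=snap('wrist','w7'); p=arm.get_obs()['position'];print(p)
for r in (24,26,28): print(disc(im,K,T,(606,27.5),r,36))
print(disc(im,K,T,(606,27.5),50,8))
print(disc(im,K,T,p[:2],29,p[2]+15),proj([606,27.5,36],K,T))
cv2.imwrite('pics/w7b.png',im)"
```

```text
t: 8.62
position: [557.8, 111.3, 180.5]
tcp_rot: [-3.14, -0.0, 3.138]
force: [-0.0, 0.0, -1.0]
width: 0.65
grip_force: 53.5
t: 8.87
position: [556.6, 115.2, 181.7]
tcp_rot: [-3.141, 0.001, -3.14]
force: [-0.6, 0.2, -0.1]
width: 0.653
grip_force: 53.5
[556.85121508 115.23867755 181.95104212]
(array([605.4,  27.6]), 25.3, 66)
(array([605.4,  27.6]), 25.3, 63)
(array([605.4,  27.7]), 25.4, 57)
(array([606.7,  27. ]), 51.4, 55)
(array([553.2, 114.9]), 28.5, 55) [178.72918337 223.31709077]
```

View pics/w7b.png

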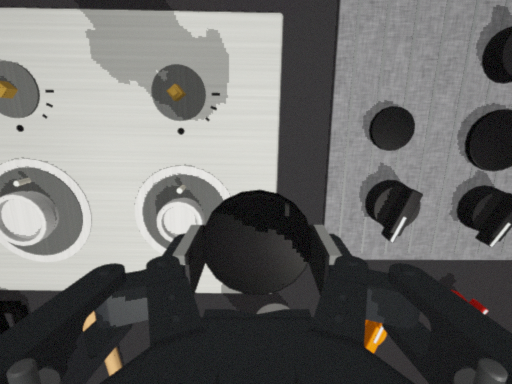

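```bash
python3 -m pendant '[[0.017,-0.029,0,0,0,0],[0.017,-0.029,0,0,0,0],[0.0172,-0.0293,0,0,0,0],[0,0,-0.04,0,0,0],[0,0,-0.04,0,0,0],[0,0,-0.04,0,0,0],[0,0,0,0,0,0],[0,0,0,0,0,0]]'
python3 -m pendant '[[0,0,0,0,0,0],[0,0,0,0,0,0],[0,0,0,0,0,0],[0,0,0,0,0,0]]'
python3 -c "
from station import arm
print(arm.get_obs())"
```

```text
t: 9.58
position: [606.2, 27.6, 60.6]
tcp_rot: [-3.141, -0.003, -3.14]
force: [0.0, 0.0, 0.1]
width: 0.652
grip_force: 53.6
t: 9.92
position: [610.9, 27.1, 65.0]
tcp_rot: [-3.141, 0.008, -3.141]
force: [-0.1, -0.3, -0.5]
width: 0.649
grip_force: 53.6
{'t': 9.9167, 'q': array([ 4.47854823e-02,  5.09979489e-01, -2.04252607e-01,  8.48743152e-01,
       -7.37154717e-04,  4.40903944e-02]), 'dq': array([-0.00269834,  0.00838998, -0.01488464, -0.00502756,  0.00012056,
        0.00047466]), 'joint_torque': array([ 6.19676406e-02, -5.13987529e+01,  2.25611687e+01, -6.43556030e-02,
       -4.65332650e-04,  1.63803902e-04]), 'position': array([610.94719854,  27.14345163,  64.9746077 ]), 'tcp_rot': array([-3.14120094,  0.00784597, -3.14089891]), 'force': array([-0.07161394, -0.32828497, -0.53830581]), 'torque': array([ 0.02326666, -0.03161595, -0.07881945]), 'grip_force': 53.6396849155426, 'width': 0.6487758528229397}
```

```bash
for i in 1 2 3; do python3 -m pendant '[[0,0,0,0,0,0],[0,0,0,0,0,0],[0,0,0,0,0,0],[0,0,0,0,0,0],[0,0,0,0,0,0]]' | head -3; done
```

```text
t: 10.33
position: [609.0, 26.8, 62.5]
tcp_rot: [-3.141, 0.003, -3.141]
t: 10.75
position: [609.1, 26.8, 62.4]
tcp_rot: [-3.141, 0.003, -3.141]
t: 11.17
position: [609.1, 26.8, 62.5]
tcp_rot: [-3.141, 0.003, -3.141]
```

```bash
python3 -m pendant '[[-0.001,0.001,-0.01,0,-0.1,0],[0,0,-0.01,0,0,0],[0,0,-0.006,0,0,0],[0,0,0,0,0,0],[0,0,0,0,0,0],[0,0,0,0,0,0],[0,0,0,0,0,0],[0,0,0,0,0,0]]'
python3 -m pendant '[[0,0,-0.002,0,0,0],[0,0,0,0,0,0],[0,0,-0.001,0,0,0],[0,0,0,0,0,0],[0,0,0,0,0,0],[0,0,0,0,0,0]]'
python3 -c "
from m2 import *
im,K,T=snap('side','s1'); c=proj([606,27,45],K,T).astype(int);print(c)
cv2.imwrite('pics/s1b.png',cv2.resize(im[c[1]-35:c[1]+35,c[0]-50:c[0]+50],(600,420),interpolation=cv2.INTER_CUBIC))"
```

```text
t: 11.83
position: [608.6, 27.8, 37.0]
tcp_rot: [-3.141, 0.006, -3.141]
force: [0.2, -0.2, -1.0]
width: 0.646
grip_force: 54.7
t: 12.33
position: [608.1, 27.8, 33.5]
tcp_rot: [-3.141, 0.005, -3.141]
force: [-0.1, -0.3, -1.3]
width: 0.645
grip_force: 54.7
[244 201]
```

```bash
for i in 1; do python3 -m pendant '[[0,0,-0.002,0,0,0],[0,0,0,0,0,0],[0,0,0,0,0,0],[0,0,0,0,0,0],[0,0,0,0,0,0]]'; python3 -m pendant '[[0,0,-0.002,0,0,0],[0,0,0,0,0,0],[0,0,0,0,0,0],[0,0,0,0,0,0],[0,0,0,0,0,0]]'; done
```

```text
t: 12.8
position: [608.1, 27.8, 31.5]
tcp_rot: [-3.141, 0.005, -3.141]
force: [1.7, 0.9, -1.5]
width: 0.653
grip_force: 54.7
t: 13.22
position: [608.4, 27.8, 31.0]
tcp_rot: [-3.141, 0.006, -3.141]
force: [-2.7, 0.5, 8.1]
width: 0.649
grip_force: 55.8
```

```bash
python3 -m pendant '[[0,0,0,0,0,0],[0,0,0,0,0,0],[0,0,0,0,0,0],[0,0,0,0,0,0]]' 0
python3 -m pendant '[[-0.003,0.005,0.03,0,0,0],[-0.015,0.02,0.03,0,0,0],[-0.015,0.02,0.03,0,0,0],[-0.015,0.02,0.03,0,0,0],[-0.015,0.025,0.02,0,0,0],[-0.015,0.025,0.02,0,0,0],[0,0.025,0,0,0,0],[0,0.02,0,0,0,0]]'
python3 -m pendant '[[0,0.02,0,0,0,0],[0,0.02,0,0,0,0],[0,0,0,0,0,0],[0,0,0,0,0,0],[0,0,0,0,0,0],[0,0,0,0,0,0],[0,0,0,0,0,0],[0,0,0,0,0,0]]'
python3 -c "
from m2 import *
im,K,T=snap('wrist','w8'); p=arm.get_obs()['position'];print(p)
print(disc(im,K,T,(605.4,27.6),29,45),disc(im,K,T,(605.4,27.6),50,8))
print(disc(im,K,T,(502,262),24),disc(im,K,T,(514,381),34))
cv2.imwrite('pics/w8b.png',im)"
```

```text
t: 13.55
position: [608.1, 27.8, 29.3]
tcp_rot: [-3.141, 0.005, -3.141]
force: [0.7, 0.2, -0.5]
width: 0.999
grip_force: 0.0
t: 14.22
position: [530.3, 189.8, 191.5]
tcp_rot: [3.141, 0.009, -3.14]
force: [-0.1, -0.5, -0.3]
width: 0.999
grip_force: 0.0
t: 14.88
position: [530.2, 226.9, 189.5]
tcp_rot: [-3.141, 0.005, 3.141]
force: [-0.4, 0.7, 0.2]
width: 0.999
grip_force: 0.0
[530.18016361 227.05965599 189.52821289]
(array([605.6,  31. ]), 30.2, 59) (array([607.4,  26.3]), 51.8, 56)
(array([502.4, 262. ]), 23.6, 90) (array([515.3, 380.4]), 34.1, 89)
```

View pics/w8b.png

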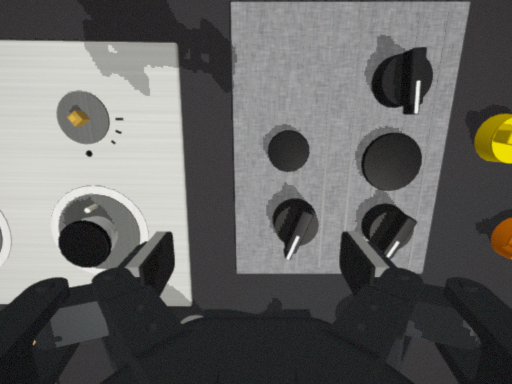

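The medium cap is seated on the left crown (85,243). The small cap is at (288,150) and the large at (391,162), undisturbed. Next the small cap.

```bash
python3 -m pendant '[[-0.014,0.0175,-0.03,0,0,0],[-0.014,0.0175,-0.03,0,0,0],[0,0,-0.04,0,0,0],[0,0,-0.04,0,0,0],[0,0,-0.01,0,0,0],[0,0,0,0,0,0],[0,0,0,0,0,0],[0,0,0,0,0,0]]'
python3 -m pendant '[[0,0,0,0,0,0],[0,0,0,0,0,0],[0,0,0,0,0,0],[0,0,0,0,0,0],[0,0,0,0,0,0]]'
python3 -c "
from m2 import *
im,K,T=snap('wrist','w9'); p=arm.get_obs()['position'];print(p,disc(im,K,T,(502,262),24))"
```

```text
t: 15.6
position: [504.3, 263.5, 41.8]
tcp_rot: [3.14, 0.009, 3.141]
force: [0.4, 0.3, 0.1]
width: 1.001
grip_force: 0.0
t: 16.02
position: [502.4, 262.9, 40.1]
tcp_rot: [-3.141, 0.006, -3.141]
force: [-0.6, 0.4, -0.3]
width: 1.001
grip_force: 0.0
[502.23522408 262.85579945  39.84086067] (array([501.6, 262.5]), 23.7, 90)
```

```bash
python3 -m pendant '[[-0.0003,-0.0004,-0.018,0,0.3,0],[0,0,-0.018,0,0,0],[0,0,0,0,0,0],[0,0,0,0,0,0],[0,0,0,0,0,0],[0,0,0,0,0,0],[0,0,0,0,0,0],[0,0,0,0,0,0]]'
python3 -m pendant '[[0,0,0,0,0,0],[0,0,0,0,0,0],[0,0,0,0,0,0],[0,0,0,0,0,0],[0,0,0,0,0,0],[0,0,0,0,0,0],[0,0,0,0,0,0]]' 1 50
python3 -m pendant '[[0,0,0.01,0,0,0],[0,-0.01,0.03,0,0,0],[0,-0.02,0.03,0,0,0],[0,-0.03,0.025,0,0,0],[0,-0.035,0.02,0,0,0],[0,-0.04,0,0,0,0],[0,-0.04,0,0,0,0],[0,-0.04,0,0,0,0]]'
```

```text
t: 16.73
position: [502.4, 262.8, 4.4]
tcp_rot: [3.141, 0.001, -3.141]
force: [-0.4, 0.3, 0.7]
width: 0.997
grip_force: 0.0
t: 17.32
position: [501.9, 262.4, 4.1]
tcp_rot: [-3.141, 0.0, -3.141]
force: [-1.9, -1.0, 4.8]
width: 0.534
grip_force: 50.6
t: 17.98
position: [502.0, 45.9, 119.7]
tcp_rot: [-3.141, 0.002, -3.14]
force: [0.7, -0.1, -1.3]
width: 0.535
grip_force: 51.4
```

```bash
python3 -m pendant '[[0.005,-0.036,0.008,0,0,0],[0.005,-0.036,0.008,0,0,0],[0.005,-0.036,0.008,0,0,0],[0.005,-0.036,0.008,0,0,0],[0.005,-0.036,0.008,0,0,0],[0.005,-0.036,0.008,0,0,0],[0.005,-0.036,0.008,0,0,0],[0.005,-0.036,0.004,0,0,0]]'
python3 -m pendant '[[0,0,0,0,0,0],[0,0,0,0,0,0],[0,0,0,0,0,0],[0,0,0,0,0,0],[0,0,0,0,0,0],[0,0,0,0,0,0],[0,0,0,0,0,0],[0,0,0,0,0,0]]'
python3 -c "
from m2 import *
im,K,T=snap('wrist','w10'); p=arm.get_obs()['position'];print(p)
for r in (20,21,22): print(disc(im,K,T,(600.5,-332.),r,36))
print(disc(im,K,T,(600.5,-332),45,8), disc(im,K,T,(460,-329),28,11),disc(im,K,T,(463,-150),28,11))
print(disc(im,K,T,p[:2],24,p[2]+14),disc(im,K,T,p[:2],24,p[2]+16),proj([600.5,-332,36],K,T))
for r in (30,31,32): print(disc(im,K,T,(603,-152.),r,36))
"
```

```text
t: 18.65
position: [542.0, -242.6, 180.0]
tcp_rot: [-3.14, 0.001, -3.142]
force: [0.1, 0.5, -0.2]
width: 0.534
grip_force: 51.4
t: 19.32
position: [541.8, -239.9, 178.5]
tcp_rot: [-3.141, -0.0, -3.14]
force: [0.2, -0.1, -0.9]
width: 0.534
grip_force: 51.5
[ 541.86387721 -240.04349396  178.60200088]
(array([ 600.1, -332.1]), 20.5, 68)
(array([ 600. , -332.2]), 20.4, 68)
(array([ 600.2, -332.1]), 20.5, 64)
(array([ 601.3, -333. ]), 46.3, 57) (array([ 460.6, -330. ]), 29.0, 86) (array([ 463.1, -151.1]), 29.2, 86)
(array([ 541.3, -240.3]), 23.9, 64) (array([ 540.2, -240.3]), 23.5, 64) [174.555806   232.41561659]
(array([ 602.2, -152.2]), 29.8, 52)
(array([ 602.2, -152.2]), 29.7, 49)
(array([ 602.5, -152.5]), 30.0, 46)
```

```bash
python3 -m pendant '[[0.0195,-0.0305,0,0,0,0],[0.0195,-0.0305,0,0,0,0],[0.0195,-0.0308,0,0,0,0],[0,0,-0.04,0,0,0],[0,0,-0.04,0,0,0],[0,0,-0.035,0,0,0],[0,0,0,0,0,0],[0,0,0,0,0,0]]'
python3 -m pendant '[[0,0,0,0,0,0],[0,0,0,0,0,0],[0,0,0,0,0,0],[0,0,0,0,0,0],[0,0,0,0,0,0],[0,0,0,0,0,0],[0,0,0,0,0,0],[0,0,0,0,0,0]]'
```

```text
t: 20.03
position: [598.2, -331.2, 61.3]
tcp_rot: [3.139, -0.006, -3.141]
force: [0.4, -0.3, -0.2]
width: 0.535
grip_force: 51.5
t: 20.7
position: [600.3, -332.4, 63.6]
tcp_rot: [-3.141, -0.0, -3.141]
force: [-0.1, 0.2, -0.2]
width: 0.533
grip_force: 51.5
```

```bash
python3 -m pendant '[[0.0003,0.0005,-0.015,0,0,0],[0,0,-0.012,0,0,0],[0,0,0,0,0,0],[0,0,0,0,0,0],[0,0,0,0,0,0],[0,0,0,0,0,0],[0,0,0,0,0,0],[0,0,0,0,0,0]]'
python3 -m pendant '[[0,0,-0.002,0,0,0],[0,0,-0.001,0,0,0],[0,0,0,0,0,0],[0,0,0,0,0,0],[0,0,0,0,0,0]]'
python3 -m pendant '[[0,0,-0.002,0,0,0],[0,0,0,0,0,0],[0,0,0,0,0,0],[0,0,0,0,0,0]]'
```

```text
t: 21.37
position: [601.0, -332.1, 37.1]
tcp_rot: [-3.14, 0.001, -3.141]
force: [-0.2, -0.1, -0.8]
width: 0.538
grip_force: 51.5
t: 21.78
position: [600.6, -331.9, 33.5]
tcp_rot: [-3.141, -0.0, -3.141]
force: [0.2, 0.1, -1.1]
width: 0.534
grip_force: 51.5
t: 22.12
position: [600.6, -331.9, 31.4]
tcp_rot: [-3.141, -0.0, -3.141]
force: [0.8, -0.3, -0.3]
width: 0.537
grip_force: 51.7
```

```bash
python3 -m pendant '[[0,0,-0.001,0,0,0],[0,0,0,0,0,0],[0,0,0,0,0,0],[0,0,0,0,0,0]]'
python3 -m pendant '[[0,0,0,0,0,0],[0,0,0,0,0,0],[0,0,0,0,0,0],[0,0,0,0,0,0]]' 0
python3 -m pendant '[[0,0,0.03,0,0,0],[-0.01,0.015,0.035,0,0,0],[-0.01,0.025,0.03,0,0,0],[-0.01,0.03,0.025,0,0,0],[-0.01,0.035,0.01,0,0,0],[-0.01,0.04,0,0,0,0],[-0.01,0.04,0,0,0,0],[-0.01,0.04,0,0,0,0]]'
python3 -m pendant '[[0,0.041,0,0,0,0],[0,0.041,0,0,0,0],[0,0.041,0,0,0,0],[0,0.041,0,0,0,0],[0,0.041,0,0,0,0],[0,0.041,0,0,0,0],[0,0.041,0,0,0,0],[0,0.041,0,0,0,0]]'
python3 -m pendant '[[0,0.038,0,0,0,0],[0,0.038,0,0,0,0],[0,0.035,0,0,0,0],[0,0,0,0,0,0],[0,0,0,0,0,0],[0,0,0,0,0,0],[0,0,0,0,0,0],[0,0,0,0,0,0]]'
python3 -c "
from m2 import *
im,K,T=snap('wrist','w11'); p=arm.get_obs()['position'];print(p)
print(disc(im,K,T,(514.5,381),34))"
```

```text
t: 22.45
position: [600.7, -331.9, 31.2]
tcp_rot: [-3.141, 0.0, -3.141]
force: [-1.8, 0.8, 5.0]
width: 0.543
grip_force: 52.0
t: 22.78
position: [600.6, -331.8, 30.1]
tcp_rot: [-3.141, -0.0, -3.141]
force: [0.2, 0.4, -0.5]
width: 1.002
grip_force: 0.0
t: 23.45
position: [530.2, -105.5, 161.0]
tcp_rot: [-3.141, 0.001, 3.141]
force: [-0.4, -0.3, 0.7]
width: 1.006
grip_force: 0.0
t: 24.12
position: [530.3, 223.1, 160.5]
tcp_rot: [-3.141, 0.0, -3.141]
force: [1.0, 1.3, -0.7]
width: 1.003
grip_force: 0.0
t: 24.78
position: [530.6, 330.6, 160.5]
tcp_rot: [-3.14, -0.001, 3.14]
force: [0.5, -0.4, 0.1]
width: 0.997
grip_force: 0.0
[530.74059502 330.69442714 160.66737972]
(array([515.3, 381.6]), 33.6, 90)
```

```bash
python3 -m pendant '[[-0.0077,0.0253,-0.02,0,0,0],[-0.0077,0.0253,-0.02,0,0,0],[0,0,-0.04,0,0,0],[0,0,-0.04,0,0,0],[0,0,0,0,0,0],[0,0,0,0,0,0],[0,0,0,0,0,0],[0,0,0,0,0,0]]'
python3 -m pendant '[[0,0,0,0,0,0],[0,0,0,0,0,0],[0,0,0,0,0,0],[0,0,0,0,0,0],[0,0,0,0,0,0],[0,0,0,0,0,0]]'
python3 -c "
from m2 import *
im,K,T=snap('wrist','w12'); p=arm.get_obs()['position'];print(p)
print(disc(im,K,T,(514.5,381),34))"
```

```text
t: 25.5
position: [517.5, 383.6, 43.7]
tcp_rot: [3.139, 0.004, 3.141]
force: [-0.1, -0.7, -0.2]
width: 0.997
grip_force: 0.0
t: 26.0
position: [515.2, 382.7, 40.6]
tcp_rot: [-3.141, -0.0, -3.141]
force: [-0.9, 0.4, 0.3]
width: 1.0
grip_force: 0.0
[515.13514792 382.70953009  40.50346012]
(array([514.8, 382.3]), 33.5, 90)
```

```bash
python3 -m pendant '[[-0.0003,-0.0004,-0.02,0,0,0],[0,0,-0.019,0,0,0],[0,0,0,0,0,0],[0,0,0,0,0,0],[0,0,0,0,0,0],[0,0,0,0,0,0],[0,0,0,0,0,0],[0,0,0,0,0,0]]'
python3 -m pendant '[[0,0,0,0,0,0],[0,0,0,0,0,0],[0,0,0,0,0,0],[0,0,0,0,0,0],[0,0,0,0,0,0],[0,0,0,0,0,0],[0,0,0,0,0,0]]' 1 50
python3 -m pendant '[[0,0,0.01,0,0,0],[0,-0.01,0.03,0,0,0],[0,-0.02,0.03,0,0,0],[0,-0.03,0.025,0,0,0],[0.005,-0.035,0.02,0,0,0],[0.005,-0.04,0.01,0,0,0],[0.005,-0.04,0.01,0,0,0],[0.005,-0.04,0.005,0,0,0]]'
python3 -m pendant '[[0.005,-0.04,0.01,0,0,0],[0.005,-0.04,0.01,0,0,0],[0.005,-0.04,0.01,0,0,0],[0.005,-0.04,0,0,0,0],[0,-0.04,0,0,0,0],[0,-0.04,0,0,0,0],[0,0,0,0,0,0],[0,0,0,0,0,0]]'
python3 -m pendant '[[0,0,0,0,0,0],[0,0,0,0,0,0],[0,0,0,0,0,0],[0,0,0,0,0,0],[0,0,0,0,0,0],[0,0,0,0,0,0],[0,0,0,0,0,0]]'
python3 -c "
from m2 import *
im,K,T=snap('wrist','w13'); p=arm.get_obs()['position'];print(p)
for r in (30,31,32): print(disc(im,K,T,(602.7,-152.),r,36))
for z in (14,16): print(disc(im,K,T,p[:2],34,p[2]+z))
"
```

```text
t: 26.72
position: [515.6, 382.8, 2.6]
tcp_rot: [3.141, 0.001, -3.141]
force: [0.3, 0.5, -0.2]
width: 1.001
grip_force: 0.0
t: 27.3
position: [515.2, 382.6, 2.6]
tcp_rot: [3.141, 0.001, -3.141]
force: [-1.7, -0.8, 5.3]
width: 0.77
grip_force: 54.6
t: 27.97
position: [535.5, 166.0, 143.7]
tcp_rot: [3.142, 0.003, -3.14]
force: [0.8, 0.1, 0.4]
width: 0.768
grip_force: 56.2
t: 28.63
position: [554.6, -74.9, 171.8]
tcp_rot: [-3.141, -0.0, 3.137]
force: [-0.2, 0.3, -1.3]
width: 0.767
grip_force: 56.3
t: 29.22
position: [554.9, -72.2, 171.5]
tcp_rot: [-3.141, -0.0, -3.14]
force: [0.4, -0.1, -1.3]
width: 0.769
grip_force: 56.3
[554.91289252 -72.31184133 171.47815364]
(array([ 602.7, -152.4]), 30.4, 44)
(array([ 602.8, -152.3]), 30.4, 44)
(array([ 602.7, -152.4]), 30.3, 43)
(array([555.1, -72.7]), 34.0, 65)
(array([554.1, -72.7]), 33.4, 65)
```

```bash
python3 -m pendant '[[0.016,-0.0266,0,0,0,0],[0.016,-0.0266,0,0,0,0],[0.0161,-0.0266,0,0,0,0],[0,0,-0.04,0,0,0],[0,0,-0.04,0,0,0],[0,0,-0.03,0,0,0],[0,0,0,0,0,0],[0,0,0,0,0,0]]'
python3 -m pendant '[[0,0,0,0,0,0],[0,0,0,0,0,0],[0,0,0,0,0,0],[0,0,0,0,0,0],[0,0,0,0,0,0],[0,0,0,0,0,0],[0,0,0,0,0,0],[0,0,0,0,0,0]]'
```

```text
t: 29.93
position: [601.1, -152.0, 59.9]
tcp_rot: [3.141, -0.005, -3.141]
force: [0.4, -0.3, -0.5]
width: 0.766
grip_force: 56.3
t: 30.6
position: [603.0, -152.5, 61.7]
tcp_rot: [-3.141, 0.0, -3.141]
force: [0.5, -0.4, -1.5]
width: 0.768
grip_force: 56.3
```

```bash
python3 -m pendant '[[0,0.0004,-0.015,0,0,0],[0,0,-0.012,0,0,0],[0,0,0,0,0,0],[0,0,0,0,0,0],[0,0,0,0,0,0],[0,0,0,0,0,0],[0,0,0,0,0,0],[0,0,0,0,0,0]]'
python3 -m pendant '[[0,0,-0.002,0,0,0],[0,0,-0.001,0,0,0],[0,0,0,0,0,0],[0,0,0,0,0,0],[0,0,0,0,0,0]]'
python3 -m pendant '[[0,0,-0.0015,0,0,0],[0,0,0,0,0,0],[0,0,0,0,0,0],[0,0,0,0,0,0]]'
```

```text
t: 31.27
position: [603.6, -152.2, 35.2]
tcp_rot: [-3.141, 0.001, -3.141]
force: [0.3, -0.5, -0.6]
width: 0.77
grip_force: 56.3
t: 31.68
position: [602.9, -152.1, 31.4]
tcp_rot: [-3.141, -0.0, -3.141]
force: [-0.5, -0.3, -1.4]
width: 0.768
grip_force: 56.3
t: 32.02
position: [603.0, -152.1, 30.0]
tcp_rot: [-3.141, -0.0, -3.141]
force: [0.4, -0.1, -2.4]
width: 0.77
grip_force: 56.3
```

```bash
python3 -m pendant '[[0,0,-0.001,0,0,0],[0,0,0,0,0,0],[0,0,0,0,0,0],[0,0,0,0,0,0]]'
python3 -m pendant '[[0,0,0,0,0,0],[0,0,0,0,0,0],[0,0,0,0,0,0],[0,0,0,0,0,0]]' 0
python3 -m pendant '[[0,0,0.03,0,0,0],[-0.01,0,0.035,0,0,0],[-0.02,0,0.03,0,0,0],[-0.02,0,0.03,0,0,0],[-0.02,0,0.02,0,0,0],[0,0,0,0,0,0],[0,0,0,0,0,0],[0,0,0,0,0,0]]'
python3 -m pendant '[[0,0,0,0,0,0],[0,0,0,0,0,0],[0,0,0,0,0,0],[0,0,0,0,0,0],[0,0,0,0,0,0],[0,0,0,0,0,0]]'
python3 - <<'E'
from m2 import *
im,K,T=snap('wrist','w14'); p=arm.get_obs()['position'];print(p)
print([disc(im,K,T,c,r,45) for c,r in (((605.5,27.6),29),((602.7,-152.3),34),((600.1,-332.1),24))])
st=[disc(im,K,T,c,29,11) for c in ((465.5,29),(463,-150.5),(460.4,-329.8))];print(st)
tiles=[]
for c in st:
    x,y=c[0]; 
    u=proj([x,y,26],K,T); r=int(round(proj([x,y+20,26],K,T)[0]-u[0])); r=abs(r)
    m=brass(im); yy,xx=np.nonzero(m); k=np.hypot(xx-u[0],yy-u[1])<r; pts=np.c_[xx[k],yy[k]]
    w=np.array([ray(q,26,K,T)[:2] for q in pts],np.float32); R=cv2.minAreaRect(w); print(len(w),w.mean(0),R)
    t=im[int(u[1])-16:int(u[1])+16,int(u[0])-16:int(u[0])+16]; tiles.append(cv2.resize(t,(256,256),interpolation=cv2.INTER_CUBIC))
top=np.hstack(tiles); t2=cv2.resize(im[130:330,20:500],(768,320)); cv2.imwrite('pics/w14b.png',np.vstack([top,t2]))
E
```

```text
t: 32.35
position: [603.1, -152.1, 29.7]
tcp_rot: [-3.141, 0.0, -3.141]
force: [-2.0, -0.4, 5.2]
width: 0.766
grip_force: 56.8
t: 32.68
position: [603.0, -152.1, 28.7]
tcp_rot: [-3.141, -0.0, -3.141]
force: [-0.2, 1.1, -0.7]
width: 0.999
grip_force: 0.0
t: 33.35
position: [533.3, -152.1, 173.4]
tcp_rot: [-3.141, 0.0, -3.141]
force: [0.4, -0.7, -1.2]
width: 0.996
grip_force: 0.0
t: 33.85
position: [533.0, -152.0, 173.7]
tcp_rot: [-3.141, -0.001, -3.141]
force: [-0.1, -0.3, -0.3]
width: 1.003
grip_force: 0.0
[ 533.04748132 -152.03576142  173.7632324 ]
[(array([605. ,  24.2]), 30.3, 59), (array([ 602.4, -152.8]), 34.2, 65), (array([ 600.4, -329.1]), 25.3, 57)]
[(array([465.8,  28.5]), 29.4, 85), (array([ 463. , -150.5]), 28.9, 85), (array([ 460.4, -329.4]), 29.3, 87)]
265 [465.98782   25.224272] ((466.1224670410156, 25.066326141357422), (16.44112777709961, 18.376449584960938), 34.65752029418945)
145 [ 463.24734 -150.33197] ((463.25146484375, -150.2970428466797), (12.388079643249512, 11.276556968688965), 46.367591857910156)
264 [ 460.82843 -325.8172 ] ((460.8405456542969, -325.8435974121094), (18.980764389038086, 14.390016555786133), 67.71247100830078)
```

View pics/w14b.png

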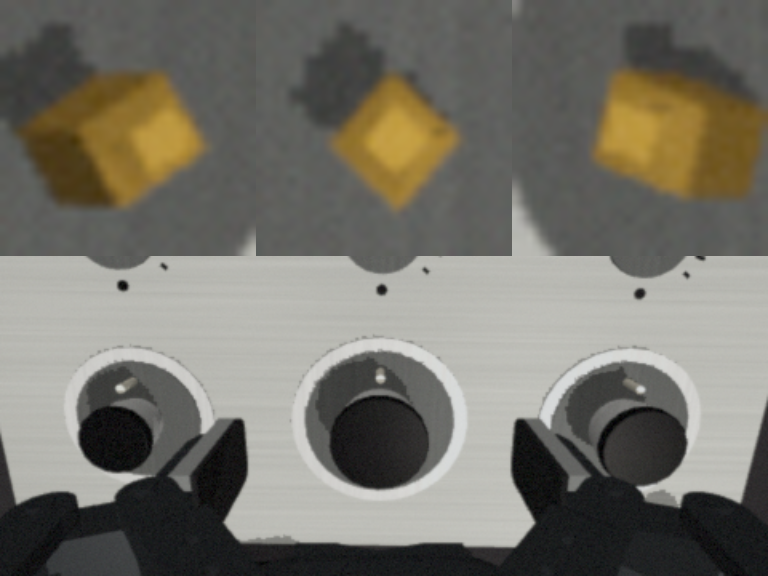

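```bash
python3 - <<'E'
from m2 import *
im,K,T=load('w14')
for c,P in (((465.8,28.5),[(78,132),(165,71),(207,145),(125,208)]),((463,-150.5),[(72,140),(137,72),(204,135),(141,212)]),((460.4,-329.4),[(80,155),(108,70),(200,92),(178,198)])):
    u=proj([*c,26],K,T); o=np.array([int(u[0])-16,int(u[1])-16])
    w=np.array([ray((np.array(p)+.5)/8-.5+o,25,K,T)[:2] for p in P]); e=np.roll(w,-1,0)-w
    a=np.degrees(np.arctan2(e[:,1],e[:,0]))%90
    print(w.mean(0).round(1),np.hypot(*e.T).round(1),a.round(1),(np.degrees(np.angle(np.exp(4j*np.radians(a)).mean()))/4%90+.9).round(1),"valve deg")
E
```

```text
[466.   29.7] [12.3 11.4 12.1 12.1] [37.2 37.3 40.5 38.7] 39.3 valve deg
[ 463.2 -150.4] [11.7 11.5 12.4 12.5] [45.1 48.1 50.  44.7] 47.9 valve deg
[ 460.  -329.6] [11.6 11.5 13.8 12.8] [62.9 76.7 69.6 65.6] 69.5 valve deg
```

All three caps are on. Stems stand open by about 39, 48 and 69 degrees. Now measure the knobs.

```bash
python3 -m pendant '[[0,0.038,0.01,0,0,0],[0,0.038,0.01,0,0,0],[0,0.038,0.01,0,0,0],[0,0.038,0.01,0,0,0],[0,0.038,0.01,0,0,0],[0,0.038,0.01,0,0,0],[-0.008,0.038,0,0,0,0],[-0.008,0.038,0,0,0,0]]'
python3 -m pendant '[[-0.015,0.038,0,0,0,0],[-0.015,0.038,0,0,0,0],[-0.015,0.038,0,0,0,0],[-0.015,0.03,0,0,0,0],[-0.015,0.02,0,0,0,0],[-0.015,0,0,0,0,0],[0,0,0,0,0,0],[0,0,0,0,0,0]]'
python3 -m pendant '[[0,0,0,0,0,0],[0,0,0,0,0,0],[0,0,0,0,0,0],[0,0,0,0,0,0],[0,0,0,0,0,0],[0,0,0,0,0,0]]'
cat >> m2.py <<'E'
def knob(im,K,T,xy,z0=4,rad=45):
    "white line on top (z0+44) -> yaw; skirt top circle (z0+24) -> centre"
    h=cv2.cvtColor(im,40); g=cv2.cvtColor(im,6); u=proj([*xy,z0+44],K,T); r=np.linalg.norm(proj([xy[0],xy[1]+rad,z0+44],K,T)-u)
    yy,xx=np.nonzero((g>195)&(h[...,1]<50)); k=np.hypot(xx-u[0],yy-u[1])<r
    w=np.array([ray((a,b),z0+44,K,T)[:2] for a,b in zip(xx[k],yy[k])])
    if len(w)<8: return None
    m=w.mean(0); d=np.linalg.svd(w-m)[2][0]; d*=np.sign(d@(m-xy)) ; s=(w-m)@d
    c,R,n=disc(im,K,T,xy,28,z0+24)
    yaw=np.degrees(np.arctan2(d[1],d[0])); nrm=np.array([-d[1],d[0]])
    return dict(n=len(w),mean=m.round(1),yaw=yaw.round(1),span=(s.min().round(1),s.max().round(1)),end=(m+d*s.max()).round(1),disc=(c,R,n),tip35=(m+d*(s.max()-35)).round(1),off=((c-m)@nrm).round(1))
E
python3 - <<'E'
from m2 import *
im,K,T=snap('wrist','w15'); print(arm.get_obs()['position'])
for p in ((427,375),(588,264),(593,375)): print(knob(im,K,T,p))
g=cv2.cvtColor(im,6); cv2.imwrite('pics/w15b.png',cv2.resize(im,(800,600)))
E
```

```text
t: 34.57
position: [517.5, 153.9, 235.0]
tcp_rot: [3.141, 0.002, -3.142]
force: [0.7, 0.4, -0.8]
width: 0.996
grip_force: 0.0
t: 35.23
position: [426.6, 316.2, 234.2]
tcp_rot: [-3.141, 0.0, -3.14]
force: [-0.3, 0.7, -0.3]
width: 1.005
grip_force: 0.0
t: 35.73
position: [427.3, 315.6, 234.0]
tcp_rot: [-3.141, -0.0, 3.141]
force: [0.7, -0.4, 0.1]
width: 0.998
grip_force: 0.0
[427.22871487 315.6880551  233.94713844]
{'n': 55, 'mean': array([447.7, 382.8]), 'yaw': np.float64(4.7), 'span': (np.float64(-15.6), np.float64(13.7)), 'end': array([461.3, 383.9]), 'disc': (array([425.7, 378.6]), 28.1, 57), 'tip35': array([426.5, 381.1]), 'off': np.float64(-2.4)}
{'n': 36, 'mean': array([605.8, 267. ]), 'yaw': np.float64(-20.5), 'span': (np.float64(-12.4), np.float64(13.2)), 'end': array([618.2, 262.4]), 'disc': (array([579.8, 275.6]), 28.8, 57), 'tip35': array([585.4, 274.6]), 'off': np.float64(-1.1)}
{'n': 30, 'mean': array([609.7, 379.5]), 'yaw': np.float64(-27.6), 'span': (np.float64(-10.1), np.float64(10.3)), 'end': array([618.8, 374.7]), 'disc': (array([584.8, 384.5]), 29.0, 50), 'tip35': array([587.8, 391. ]), 'off': np.float64(-7.1)}
```

View pics/w15b.png

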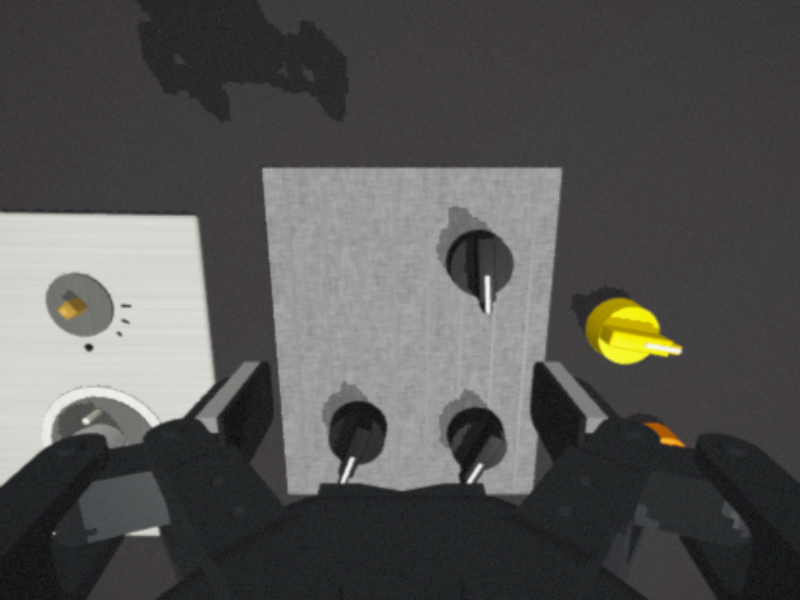

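View w15: the near knob is at (480,263) with its line to (487,300), and the two far knobs are at (357,432) and (478,438). The near knob goes first.

```bash
python3 -m pendant '[[-0.0013,0.03,-0.02,0,0,4.7],[0,0.035,-0.02,0,0,0],[0,0,-0.04,0,0,0],[0,0,-0.034,0,0,0],[0,0,0,0,0,0],[0,0,0,0,0,0],[0,0,0,0,0,0],[0,0,0,0,0,0]]'
python3 -m pendant '[[0,0,0,0,0,0],[0,0,0,0,0,0],[0,0,0,0,0,0],[0,0,0,0,0,0],[0,0,0,0,0,0],[0,0,0,0,0,0]]'
python3 -c "
from m2 import *
im,K,T=snap('wrist','w16'); print(arm.get_obs()['position'],arm.get_obs()['tcp_rot'])
print(knob(im,K,T,(426,380.5)))"
```

```text
t: 36.45
position: [427.4, 382.1, 122.7]
tcp_rot: [3.139, 0.004, -3.06]
force: [0.3, -0.1, 0.5]
width: 1.002
grip_force: 0.0
t: 36.95
position: [425.7, 380.9, 120.2]
tcp_rot: [-3.141, 0.0, -3.059]
force: [-0.3, -0.1, -0.4]
width: 0.998
grip_force: 0.0
[425.65208972 380.88482719 120.04590599] [-3.14099101e+00 -1.70165496e-04 -3.05921923e+00]
{'n': 3463, 'mean': array([436.3, 382.3]), 'yaw': np.float64(-78.2), 'span': (np.float64(-44.7), np.float64(44.5)), 'end': array([445.5, 338.7]), 'disc': (array([424.4, 380.9]), 27.3, 68), 'tip35': array([438.3, 373. ]), 'off': np.float64(-12.0)}
```

```bash
sed -i 's/def knob(im,K,T,xy,z0=4,rad=45):/def knob(im,K,T,xy,z0=4,rad=45,thr=225):/; s/(g>195)/(g>thr)/' m2.py; python3 -c "
from m2 import *
im,K,T=load('w16')
for t in (205,215,225,235): print(knob(im,K,T,(426,380.5),thr=t,rad=38))"
```

```text
{'n': 244, 'mean': array([444.1, 384.2]), 'yaw': np.float64(-43.5), 'span': (np.float64(-42.2), np.float64(27.5)), 'end': array([464. , 365.3]), 'disc': (array([424.4, 380.9]), 27.3, 68), 'tip35': array([438.6, 389.4]), 'off': np.float64(-15.9)}
{'n': 136, 'mean': array([446.4, 382.8]), 'yaw': np.float64(4.8), 'span': (np.float64(-14.6), np.float64(14.9)), 'end': array([461.3, 384. ]), 'disc': (array([424.4, 380.9]), 27.3, 68), 'tip35': array([426.4, 381.1]), 'off': np.float64(-0.0)}
{'n': 136, 'mean': array([446.4, 382.8]), 'yaw': np.float64(4.8), 'span': (np.float64(-14.6), np.float64(14.9)), 'end': array([461.3, 384. ]), 'disc': (array([424.4, 380.9]), 27.3, 68), 'tip35': array([426.4, 381.1]), 'off': np.float64(-0.0)}
{'n': 135, 'mean': array([446.3, 382.8]), 'yaw': np.float64(4.6), 'span': (np.float64(-14.5), np.float64(15.0)), 'end': array([461.3, 384. ]), 'disc': (array([424.4, 380.9]), 27.3, 68), 'tip35': array([426.4, 381.1]), 'off': np.float64(-0.1)}
```

```bash
python3 -m pendant '[[0,0.0002,-0.04,0,0,0],[0,0,-0.03,0,0,0],[0,0,-0.019,0,0,0],[0,0,0,0,0,0],[0,0,0,0,0,0],[0,0,0,0,0,0],[0,0,0,0,0,0],[0,0,0,0,0,0]]'
python3 -m pendant '[[0,0,0,0,0,0],[0,0,0,0,0,0],[0,0,0,0,0,0],[0,0,0,0,0,0],[0,0,0,0,0,0],[0,0,0,0,0,0],[0,0,0,0,0,0],[0,0,0,0,0,0]]' 1 70
python3 -m pendant '[[0,0,0.01,0,0,0],[0,0,0.03,0,0,0],[0,0,0.03,0,0,0],[0,0,0.02,0,0,0],[0,0,0,0,0,0],[0,0,0,0,0,0],[0,0,0,0,0,0],[0,0,0,0,0,0]]'
python3 -m pendant '[[0,0,0,0,0,0],[0,0,0,0,0,0],[0,0,0,0,0,0],[0,0,0,0,0,0]]'
python3 -c "
from m2 import *
im,K,T=snap('wrist','w17'); p=arm.get_obs()['position'];print(p)
print(knob(im,K,T,p[:2],p[2]-28,rad=38))"
```

```text
t: 37.67
position: [426.9, 382.2, 32.8]
tcp_rot: [3.14, 0.003, -3.059]
force: [0.1, -0.8, 0.5]
width: 1.0
grip_force: 0.0
t: 38.33
position: [425.8, 381.2, 31.2]
tcp_rot: [-3.141, 0.0, -3.059]
force: [0.3, 0.0, 1.6]
width: 0.145
grip_force: 70.3
t: 39.0
position: [424.7, 380.1, 119.6]
tcp_rot: [-3.139, -0.003, -3.059]
force: [-0.7, 0.2, -1.0]
width: 0.146
grip_force: 69.9
t: 39.33
position: [425.5, 380.9, 120.5]
tcp_rot: [-3.14, -0.001, -3.059]
force: [-0.8, -0.1, -1.1]
width: 0.144
grip_force: 69.9
[425.54360754 380.97492382 120.62795108]
{'n': 317, 'mean': array([444.9, 381.9]), 'yaw': np.float64(5.3), 'span': (np.float64(-56.7), np.float64(16.5)), 'end': array([461.4, 383.4]), 'disc': (array([418.7, 379.9]), 24.2, 58), 'tip35': array([426.6, 380.2]), 'off': np.float64(0.4)}
```

```bash
python3 -m pendant '[[0.0045,-0.036,0,0,0,4],[0.0045,-0.036,0,0,0,4],[0.0045,-0.036,0,0,0,4],[0.0045,-0.036,0,0,0,4],[0.0045,-0.036,0,0,0,4],[0.0045,-0.036,0,0,0,4],[0.0045,-0.036,0,0,0,4],[0.0045,-0.036,0,0,0,4]]'
python3 -m pendant '[[0.0045,-0.034,0,0,0,1.7],[0,-0.03,0,0,0,0],[0,0,-0.03,0,0,0],[0,0,-0.02,0,0,0],[0,0,0,0,0,0],[0,0,0,0,0,0],[0,0,0,0,0,0],[0,0,0,0,0,0]]'
python3 -m pendant '[[0,0,0,0,0,0],[0,0,0,0,0,0],[0,0,0,0,0,0],[0,0,0,0,0,0],[0,0,0,0,0,0],[0,0,0,0,0,0]]'
python3 -c "
from m2 import *
im,K,T=snap('wrist','w18'); p=arm.get_obs()['position'];print(p)
print(knob(im,K,T,p[:2],p[2]-27,rad=38))
print(disc(im,K,T,(466,29),29,11))"
```

```text
t: 40.05
position: [461.8, 91.5, 121.2]
tcp_rot: [-3.141, 0.0, -2.497]
force: [0.3, 0.4, -1.8]
width: 0.142
grip_force: 69.9
t: 40.72
position: [467.5, 29.6, 72.3]
tcp_rot: [-3.14, 0.002, -2.47]
force: [0.2, 0.3, -0.9]
width: 0.149
grip_force: 69.9
t: 41.22
position: [466.2, 29.1, 71.1]
tcp_rot: [-3.141, -0.0, -2.471]
force: [-0.3, -1.0, -0.8]
width: 0.141
grip_force: 69.9
[466.15929822  29.11767709  71.02133875]
{'n': 256, 'mean': array([481.1,  41. ]), 'yaw': np.float64(38.6), 'span': (np.float64(-13.0), np.float64(16.2)), 'end': array([493.8,  51.1]), 'disc': (array([456.9,  22.1]), 26.5, 53), 'tip35': array([466.5,  29.3]), 'off': np.float64(0.4)}
(array([467.4,  30.5]), 30.5, 46)
```

```bash
python3 -m pendant '[[-0.0003,-0.0002,-0.01,0,0,0],[0,0,-0.005,0,0,0],[0,0,-0.003,0,0,0],[0,0,-0.003,0,0,0],[0,0,0,0,0,0],[0,0,0,0,0,0],[0,0,0,0,0,0],[0,0,0,0,0,0]]'
python3 -m pendant '[[0,0,-0.003,0,0,0],[0,0,-0.002,0,0,0],[0,0,0,0,0,0],[0,0,0,0,0,0],[0,0,0,0,0,0]]'
```

```text
t: 41.93
position: [465.7, 28.8, 50.1]
tcp_rot: [-3.141, -0.0, -2.471]
force: [-0.2, -0.8, -1.3]
width: 0.144
grip_force: 69.9
t: 42.35
position: [465.7, 28.9, 44.8]
tcp_rot: [-3.141, -0.001, -2.471]
force: [-1.3, -0.0, -1.5]
width: 0.138
grip_force: 69.9
```

```bash
python3 -m pendant '[[0,0,-0.003,0,0,0],[0,0,-0.003,0,0,0],[0,0,0,0,0,0],[0,0,0,0,0,0],[0,0,0,0,0,0],[0,0,0,0,0,0]]'
python3 -m pendant '[[0,0,-0.0015,0,0,0],[0,0,0,0,0,0],[0,0,0,0,0,0],[0,0,0,0,0,0],[0,0,0,0,0,0]]'
```

```text
t: 42.85
position: [465.7, 28.9, 38.9]
tcp_rot: [-3.141, -0.0, -2.471]
force: [-1.1, -0.3, -2.3]
width: 0.139
grip_force: 69.9
t: 43.27
position: [465.7, 28.8, 38.2]
tcp_rot: [-3.141, -0.0, -2.471]
force: [-2.8, -1.2, 6.3]
width: 0.143
grip_force: 70.7
```

```bash
python3 -m pendant '[[0,0,0,0,0,-6],[0,0,0,0,0,-6],[0,0,0,0,0,-6],[0,0,0,0,0,-6],[0,0,0,0,0,-6],[0,0,0,0,0,-6],[0,0,0,0,0,-3],[0,0,0,0,0,0]]'
python3 -m pendant '[[0,0,0,0,0,0],[0,0,0,0,0,0],[0,0,0,0,0,0]]'; python3 -c "
from station import arm
o=arm.get_obs();print(o['torque'],o['tcp_rot'])"
python3 -m pendant '[[0,0,0,0,0,-2.5],[0,0,0,0,0,0],[0,0,0,0,0,0],[0,0,0,0,0,0]]'; python3 -c "
from station import arm
o=arm.get_obs();print(o['torque'],o['tcp_rot'])"
```

```text
t: 43.93
position: [464.7, 30.0, 38.2]
tcp_rot: [3.14, -0.002, 3.131]
force: [-5.5, 2.5, 9.2]
width: 0.141
grip_force: 71.2
t: 44.18
position: [464.7, 30.0, 38.2]
tcp_rot: [3.14, -0.002, 3.132]
force: [-6.0, 2.3, 8.1]
width: 0.146
grip_force: 71.2
[ 0.43900988  1.11329048 -0.0687889 ] [ 3.13963410e+00 -1.76560605e-03  3.13203861e+00]
t: 44.52
position: [464.7, 30.1, 38.2]
tcp_rot: [3.139, -0.002, 3.089]
force: [-6.0, 1.9, 8.7]
width: 0.142
grip_force: 71.2
[0.47058018 1.11112347 0.01713646] [ 3.13947721e+00 -1.88510469e-03  3.08853239e+00]
```

```bash
python3 -m pendant '[[0,0,0,0,0,-2.5],[0,0,0,0,0,0],[0,0,0,0,0,0],[0,0,0,0,0,0]]' | grep -E "rot|force"; python3 -c "
from station import arm
o=arm.get_obs();print(o['torque'])"
python3 -m pendant '[[0,0,0,0,0,-2.5],[0,0,0,0,0,0],[0,0,0,0,0,0],[0,0,0,0,0,0]]'| grep -E "rot|force"; python3 -c "
from station import arm
o=arm.get_obs();print(o['torque'])"
```

```text
tcp_rot: [3.139, -0.002, 3.045]
force: [-5.6, 2.6, 8.8]
grip_force: 71.2
[0.55010974 1.11720641 0.01582856]
tcp_rot: [3.139, -0.002, 3.001]
force: [-5.8, 2.9, 8.8]
grip_force: 71.2
[0.55965751 1.15514621 0.05456037]
```

```bash
python3 -m pendant '[[0,0,0,0,0,0],[0,0,0,0,0,0],[0,0,0,0,0,0],[0,0,0,0,0,0],[0,0,0,0,0,0],[0,0,0,0,0,0]]' 0
python3 -m pendant '[[0,0,0.02,0,0,0],[0,0,0.04,0,0,0],[0,0.01,0.035,0,0,0],[0.01,0.03,0.02,0,0,-2],[0.01,0.035,0,0,0,-2],[0.01,0.035,0,0,0,-2],[0.01,0.035,0,0,0,-2],[0.01,0.035,0,0,0,-2]]'
python3 -m pendant '[[0.01,0.03,0,0,0,-2],[0.01,0.02,0,0,0,0],[0.01,0.015,0,0,0,0],[0,0,0,0,0,0],[0,0,0,0,0,0],[0,0,0,0,0,0],[0,0,0,0,0,0],[0,0,0,0,0,0]]'
python3 -m pendant '[[0,0,0,0,0,0],[0,0,0,0,0,0],[0,0,0,0,0,0],[0,0,0,0,0,0]]'
python3 -c "
from m2 import *
im,K,T=snap('wrist','w19'); print(arm.get_obs()['position'],arm.get_obs()['tcp_rot'])
for t in (200,215,230): print(knob(im,K,T,(585,273),thr=t,rad=40)); 
for t in (200,215,230): print(knob(im,K,T,(587,388),thr=t,rad=40)); 
print(knob(im,K,T,(466,29),11,thr=215,rad=40))
cv2.imwrite('pics/w19b.png',cv2.resize(im,(800,600)))"
```

```text
t: 45.68
position: [466.2, 28.9, 37.5]
tcp_rot: [-3.141, 0.0, 3.0]
force: [0.3, -0.3, -0.1]
width: 0.972
grip_force: 0.0
t: 46.35
position: [516.3, 210.5, 152.8]
tcp_rot: [-3.141, 0.001, 2.824]
force: [0.5, 0.1, 0.2]
width: 0.997
grip_force: 0.0
t: 47.02
position: [545.4, 272.8, 152.6]
tcp_rot: [-3.14, -0.001, 2.79]
force: [0.1, -0.4, 0.1]
width: 0.998
grip_force: 0.0
t: 47.35
position: [545.9, 273.7, 152.7]
tcp_rot: [-3.141, 0.0, 2.791]
force: [0.8, -0.7, -0.4]
width: 0.999
grip_force: 0.0
[545.90510883 273.73870034 152.59305131] [-3.14105094e+00 -5.93200339e-05  2.79089674e+00]
{'n': 81, 'mean': array([608.1, 266.1]), 'yaw': np.float64(-19.7), 'span': (np.float64(-15.0), np.float64(14.2)), 'end': array([621.5, 261.3]), 'disc': (array([585.3, 274.4]), 28.4, 64), 'tip35': array([588.5, 273.1]), 'off': np.float64(0.1)}
{'n': 71, 'mean': array([608.6, 266.1]), 'yaw': np.float64(-20.6), 'span': (np.float64(-15.5), np.float64(13.7)), 'end': array([621.4, 261.3]), 'disc': (array([585.3, 274.4]), 28.4, 64), 'tip35': array([588.7, 273.6]), 'off': np.float64(-0.4)}
{'n': 63, 'mean': array([6
[... 254 characters left out ...]
8]), 'yaw': np.float64(-27.2), 'span': (np.float64(-14.2), np.float64(14.6)), 'end': array([626.2, 371.1]), 'disc': (array([589.5, 382.4]), 28.2, 54), 'tip35': array([595.1, 387.1]), 'off': np.float64(-6.8)}
{'n': 86, 'mean': array([613. , 377.9]), 'yaw': np.float64(-27.3), 'span': (np.float64(-13.9), np.float64(14.9)), 'end': array([626.2, 371.1]), 'disc': (array([589.5, 382.4]), 28.2, 54), 'tip35': array([595.1, 387.1]), 'off': np.float64(-6.7)}
{'n': 64, 'mean': array([612.7, 378.1]), 'yaw': np.float64(-26.9), 'span': (np.float64(-13.6), np.float64(15.0)), 'end': array([626.1, 371.2]), 'disc': (array([589.5, 382.4]), 28.2, 54), 'tip35': array([594.9, 387.1]), 'off': np.float64(-6.7)}
None
```

```bash
python3 -m pendant '[[0.021,0,-0.015,0,0,-0.4],[0.021,0,-0.015,0,0,0],[0,0,-0.013,0,0,0],[0,0,0,0,0,0],[0,0,0,0,0,0],[0,0,0,0,0,0],[0,0,0,0,0,0],[0,0,0,0,0,0]]'
python3 -m pendant '[[0,0,0,0,0,0],[0,0,0,0,0,0],[0,0,0,0,0,0],[0,0,0,0,0,0]]'
python3 -c "
from m2 import *
im,K,T=snap('wrist','w20'); print(arm.get_obs()['position'],arm.get_obs()['tcp_rot'])
for t in (205,215,230): print(knob(im,K,T,(588,273.5),thr=t,rad=38))"
```

```text
t: 48.07
position: [588.1, 274.3, 110.8]
tcp_rot: [3.141, 0.001, 2.784]
force: [0.1, -0.3, 0.0]
width: 0.999
grip_force: 0.0
t: 48.4
position: [587.9, 274.0, 109.8]
tcp_rot: [-3.141, 0.0, 2.784]
force: [-0.3, -0.1, 0.3]
width: 0.998
grip_force: 0.0
[587.89179004 273.96052552 109.65413716] [-3.14113004e+00  7.88538465e-06  2.78421631e+00]
{'n': 137, 'mean': array([607.6, 266.5]), 'yaw': np.float64(-20.7), 'span': (np.float64(-14.7), np.float64(14.4)), 'end': array([621. , 261.4]), 'disc': (array([587. , 274.2]), 27.5, 59), 'tip35': array([588.3, 273.8]), 'off': np.float64(-0.1)}
{'n': 134, 'mean': array([607.8, 266.4]), 'yaw': np.float64(-21.0), 'span': (np.float64(-15.0), np.float64(14.2)), 'end': array([621. , 261.3]), 'disc': (array([587. , 274.2]), 27.5, 59), 'tip35': array([588.4, 273.9]), 'off': np.float64(-0.2)}
{'n': 106, 'mean': array([607.2, 266.4]), 'yaw': np.float64(-22.1), 'span': (np.float64(-13.5), np.float64(14.8)), 'end': array([620.8, 260.9]), 'disc': (array([587. , 274.2]), 27.5, 59), 'tip35': array([588.4, 274. ]), 'off': np.float64(-0.4)}
```

```bash
python3 -m pendant '[[0.0003,0,-0.035,0,0,-0.3],[0,0,-0.025,0,0,0],[0,0,-0.0185,0,0,0],[0,0,0,0,0,0],[0,0,0,0,0,0],[0,0,0,0,0,0],[0,0,0,0,0,0],[0,0,0,0,0,0]]'
python3 -m pendant '[[0,0,0,0,0,0],[0,0,0,0,0,0],[0,0,0,0,0,0],[0,0,0,0,0,0],[0,0,0,0,0,0],[0,0,0,0,0,0],[0,0,0,0,0,0],[0,0,0,0,0,0]]' 1 70
python3 -m pendant '[[0,0,0.01,0,0,0],[0,0,0.03,0,0,5],[0,-0.01,0.035,0,0,5],[0,-0.03,0.02,0,0,5],[-0.01,-0.038,0,0,0,5],[-0.01,-0.038,0,0,0,5],[-0.01,-0.038,0,0,0,5],[-0.01,-0.038,0,0,0,5]]'
python3 -m pendant '[[-0.01,-0.038,0,0,0,5],[-0.01,-0.038,0,0,0,5],[-0.01,-0.038,0,0,0,5],[-0.015,-0.038,0,0,0,5],[-0.015,-0.037,0,0,0,5],[-0.015,-0.038,0,0,0,5],[-0.01,-0.038,0,0,0,3.2],[-0.01,-0.01,0,0,0,0]]'
python3 -m pendant '[[0,0,0,0,0,0],[0,0,0,0,0,0],[0,0,0,0,0,0],[0,0,0,0,0,0],[0,0,0,0,0,0],[0,0,0,0,0,0],[0,0,0,0,0,0]]'
```

```text
t: 49.12
position: [589.5, 274.6, 32.9]
tcp_rot: [3.14, 0.002, 2.779]
force: [0.3, 0.8, -0.4]
width: 0.997
grip_force: 0.0
t: 49.78
position: [588.4, 274.0, 31.3]
tcp_rot: [-3.141, 0.0, 2.779]
force: [-0.6, -0.3, 2.6]
width: 0.14
grip_force: 71.3
t: 50.45
position: [547.5, 80.4, 126.6]
tcp_rot: [-3.141, 0.0, -2.888]
force: [0.4, -1.0, -1.7]
width: 0.141
grip_force: 70.8
t: 51.12
position: [452.8, -197.9, 126.8]
tcp_rot: [-3.138, -0.002, -2.317]
force: [1.4, -0.4, -0.3]
width: 0.144
grip_force: 70.8
t: 51.7
position: [453.6, -192.3, 126.0]
tcp_rot: [-3.141, -0.0, -2.312]
force: [0.6, -0.4, -0.6]
width: 0.143
grip_force: 70.8
```

```bash
python3 -m pendant '[[0.005,0.021,0,0,0,-0.4],[0.0045,0.0208,0,0,0,0],[0,0,-0.03,0,0,0],[0,0,-0.025,0,0,0],[0,0,0,0,0,0],[0,0,0,0,0,0],[0,0,0,0,0,0],[0,0,0,0,0,0]]'
python3 -m pendant '[[0,0,0,0,0,0],[0,0,0,0,0,0],[0,0,0,0,0,0],[0,0,0,0,0,0],[0,0,0,0,0,0]]'
python3 -c "
from m2 import *
im,K,T=snap('wrist','w21'); p=arm.get_obs()['position'];print(p)
print(knob(im,K,T,p[:2],p[2]-27,rad=36,thr=200))
print(knob(im,K,T,p[:2],p[2]-27,rad=36))
b=brass(im); print([ (a,c) for c,a,m in blobs(b,15,2000)])"
```

```text
t: 52.37
position: [464.1, -151.8, 72.4]
tcp_rot: [-3.139, 0.001, -2.321]
force: [-0.2, 0.7, -0.4]
width: 0.143
grip_force: 70.7
t: 52.78
position: [462.8, -151.4, 71.2]
tcp_rot: [-3.141, 0.0, -2.321]
force: [0.4, -0.2, -0.8]
width: 0.144
grip_force: 70.7
[ 462.72877375 -151.35518155   71.14946777]
{'n': 2315, 'mean': array([ 462.9, -151.6]), 'yaw': np.float64(-44.3), 'span': (np.float64(-33.1), np.float64(32.2)), 'end': array([ 486. , -174.1]), 'disc': (array([ 455.5, -160.3]), 26.1, 58), 'tip35': array([ 460.9, -149.7]), 'off': np.float64(-11.4)}
{'n': 266, 'mean': array([ 475.7, -137. ]), 'yaw': np.float64(45.4), 'span': (np.float64(-20.7), np.float64(16.0)), 'end': array([ 486.9, -125.6]), 'disc': (array([ 455.5, -160.3]), 26.1, 58), 'tip35': array([ 462.3, -150.5]), 'off': np.float64(-2.0)}
[(np.int32(655), array([64.66717557, 10.08549618]))]
```

```bash
python3 -m pendant '[[0.0003,0.0008,-0.01,0,0,0],[0,0,-0.005,0,0,0],[0,0,-0.003,0,0,0],[0,0,-0.003,0,0,0],[0,0,0,0,0,0],[0,0,0,0,0,0],[0,0,0,0,0,0],[0,0,0,0,0,0]]'
python3 -m pendant '[[0,0,-0.003,0,0,0],[0,0,-0.002,0,0,0],[0,0,0,0,0,0],[0,0,0,0,0,0],[0,0,0,0,0,0]]'
```

```text
t: 53.5
position: [462.8, -150.5, 50.1]
tcp_rot: [-3.141, -0.0, -2.321]
force: [-0.5, -0.4, -1.9]
width: 0.144
grip_force: 70.8
t: 53.92
position: [462.8, -150.5, 44.8]
tcp_rot: [-3.141, -0.0, -2.321]
force: [-0.4, -1.0, -1.7]
width: 0.141
grip_force: 70.8
```

```bash
python3 -m pendant '[[0,0,-0.003,0,0,0],[0,0,-0.003,0,0,0],[0,0,-0.0012,0,0,0],[0,0,0,0,0,0],[0,0,0,0,0,0],[0,0,0,0,0,0]]'
python3 -m pendant '[[0,0,0,0,0,-6],[0,0,0,0,0,-6],[0,0,0,0,0,-6],[0,0,0,0,0,-6],[0,0,0,0,0,-6],[0,0,0,0,0,-6],[0,0,0,0,0,-6],[0,0,0,0,0,0]]'
python3 -m pendant '[[0,0,0,0,0,-6],[0,0,0,0,0,-4],[0,0,0,0,0,0],[0,0,0,0,0,0],[0,0,0,0,0,0]]'; python3 -c "
from station import arm
o=arm.get_obs();print(o['torque'])"
python3 -m pendant '[[0,0,0,0,0,-3],[0,0,0,0,0,0],[0,0,0,0,0,0],[0,0,0,0,0,0]]'; python3 -c "
from station import arm
o=arm.get_obs();print(o['torque'])"
```

```text
t: 54.42
position: [462.9, -150.7, 38.2]
tcp_rot: [-3.141, -0.001, -2.321]
force: [-3.2, -1.0, 5.3]
width: 0.143
grip_force: 71.7
t: 55.08
position: [462.1, -150.1, 38.2]
tcp_rot: [3.141, -0.001, -3.057]
force: [-3.9, -0.5, 7.7]
width: 0.147
grip_force: 72.0
t: 55.5
position: [462.1, -149.7, 38.2]
tcp_rot: [3.141, -0.001, 3.055]
force: [-4.2, 1.0, 8.7]
width: 0.145
grip_force: 72.1
[ 0.17141571  0.79941297 -0.03027971]
t: 55.83
position: [462.1, -149.6, 38.2]
tcp_rot: [3.141, -0.002, 3.003]
force: [-3.7, 1.5, 8.7]
width: 0.144
grip_force: 72.1
[ 0.22193827  0.80887178 -0.0426711 ]
```

```bash
python3 -m pendant '[[0,0,0,0,0,0],[0,0,0,0,0,0],[0,0,0,0,0,0],[0,0,0,0,0,0],[0,0,0,0,0,0],[0,0,0,0,0,0]]' 0
python3 -m pendant '[[0,0,0.02,0,0,0],[0,0,0.04,0,0,0],[0,0.01,0.035,0,0,0],[0,0.035,0.01,0,0,-2],[0,0.04,0,0,0,-2],[0,0.04,0,0,0,-2],[0,0.04,0,0,0,-2],[0,0.04,0,0,0,-2]]'
python3 -m pendant '[[0.01,0.04,0,0,0,-2],[0.01,0.04,0,0,0,-2],[0.01,0.04,0,0,0,-2],[0.01,0.04,0,0,0,-3],[0.01,0.04,0,0,0,0],[0.01,0.04,0,0,0,0],[0.01,0.04,0,0,0,0],[0.01,0.04,0,0,0,0]]'
python3 -m pendant '[[0.01,0.01,0,0,0,0],[0.01,0,0,0,0,0],[0,0,0,0,0,0],[0,0,0,0,0,0],[0,0,0,0,0,0],[0,0,0,0,0,0],[0,0,0,0,0,0],[0,0,0,0,0,0]]'
python3 -c "
from m2 import *
im,K,T=snap('wrist','w22'); print(arm.get_obs()['position'],arm.get_obs()['tcp_rot'])
for t in (205,215,230): print(knob(im,K,T,(595,387),thr=t,rad=40)); 
print(proj([595,387,48],K,T))"
```

```text
t: 56.33
position: [463.2, -150.5, 37.7]
tcp_rot: [-3.141, 0.0, 3.002]
force: [-0.4, -1.2, -0.0]
width: 0.975
grip_force: 0.0
t: 57.0
position: [462.9, 56.2, 143.1]
tcp_rot: [-3.141, 0.001, 2.825]
force: [0.0, -0.1, -0.2]
width: 0.999
grip_force: 0.0
t: 57.67
position: [543.0, 376.6, 142.5]
tcp_rot: [-3.141, -0.0, 2.671]
force: [0.9, 0.0, -0.6]
width: 0.999
grip_force: 0.0
t: 58.33
position: [562.7, 384.0, 143.2]
tcp_rot: [-3.141, -0.0, 2.67]
force: [0.1, -0.4, -0.3]
width: 1.0
grip_force: 0.0
[562.8203166  384.06457544 143.15785236] [-3.14114544e+00 -1.10650982e-04  2.67021653e+00]
{'n': 92, 'mean': array([613. , 377.7]), 'yaw': np.float64(-26.7), 'span': (np.float64(-13.8), np.float64(15.9)), 'end': array([627.2, 370.6]), 'disc': (array([592.7, 387.8]), 28.3, 57), 'tip35': array([596. , 386.3]), 'off': np.float64(-0.2)}
{'n': 87, 'mean': array([613.3, 377.5]), 'yaw': np.float64(-26.0), 'span': (np.float64(-14.2), np.float64(14.5)), 'end': array([626.3, 371.2]), 'disc': (array([592.7, 387.8]), 28.3, 57), 'tip35': array([594.9, 386.5]), 'off': np.float64(0.2)}
{'n': 82, 'mean': array([613.8, 377.3]), 'yaw': np.float64(-26.6), 'span': (np.float64(-14.6), np.float64(14.0)), 'end': array([626.3, 371.1]), 'disc': (array([592.7, 387.8]), 28.3, 57), 'tip35': array([595. , 386.8]), 'off': np.float64(-0.1)}
[276.53963611 221.45979469]
```

```bash
python3 -m pendant '[[0.016,0.0014,-0.015,0,0,0.2],[0.016,0.0014,-0.015,0,0,0],[0,0,-0.003,0,0,0],[0,0,0,0,0,0],[0,0,0,0,0,0],[0,0,0,0,0,0],[0,0,0,0,0,0],[0,0,0,0,0,0]]'
python3 -m pendant '[[0,0,0,0,0,0],[0,0,0,0,0,0],[0,0,0,0,0,0],[0,0,0,0,0,0],[0,0,0,0,0,0]]'
python3 -c "
from m2 import *
im,K,T=snap('wrist','w23'); print(arm.get_obs()['position'],arm.get_obs()['tcp_rot'])
for t in (205,215,230): print(knob(im,K,T,(595,387),thr=t,rad=38))"
```

```text
t: 59.05
position: [594.9, 387.6, 110.9]
tcp_rot: [3.141, 0.0, 2.675]
force: [-0.2, -0.2, -0.1]
width: 0.999
grip_force: 0.0
t: 59.47
position: [595.0, 387.3, 109.8]
tcp_rot: [-3.141, -0.0, 2.674]
force: [-0.1, 0.2, -0.2]
width: 1.0
grip_force: 0.0
[594.97258775 387.27758001 109.778427  ] [-3.14090693e+00 -1.86503941e-04  2.67414403e+00]
{'n': 791, 'mean': array([607.5, 391.2]), 'yaw': np.float64(-61.3), 'span': (np.float64(-40.3), np.float64(38.6)), 'end': array([626. , 357.3]), 'disc': (array([593.8, 387.5]), 27.6, 59), 'tip35': array([609.2, 388. ]), 'off': np.float64(-13.8)}
{'n': 156, 'mean': array([613.8, 378.7]), 'yaw': np.float64(-46.0), 'span': (np.float64(-51.2), np.float64(18.6)), 'end': array([626.7, 365.3]), 'disc': (array([593.8, 387.5]), 27.6, 59), 'tip35': array([602.4, 390.5]), 'off': np.float64(-8.2)}
{'n': 140, 'mean': array([613.5, 377.7]), 'yaw': np.float64(-26.7), 'span': (np.float64(-14.4), np.float64(14.7)), 'end': array([626.6, 371.1]), 'disc': (array([593.8, 387.5]), 27.6, 59), 'tip35': array([595.4, 386.8]), 'off': np.float64(-0.1)}
```

```bash
python3 -m pendant '[[0.0002,-0.0003,-0.035,0,0,0],[0,0,-0.025,0,0,0],[0,0,-0.0185,0,0,0],[0,0,0,0,0,0],[0,0,0,0,0,0],[0,0,0,0,0,0],[0,0,0,0,0,0],[0,0,0,0,0,0]]'
python3 -m pendant '[[0,0,0,0,0,0],[0,0,0,0,0,0],[0,0,0,0,0,0],[0,0,0,0,0,0],[0,0,0,0,0,0],[0,0,0,0,0,0],[0,0,0,0,0,0],[0,0,0,0,0,0]]' 1 70
python3 -m pendant '[[0,0,0.01,0,0,0],[0,0,0.03,0,0,5],[-0.005,-0.01,0.035,0,0,5],[-0.005,-0.03,0.02,0,0,5],[-0.01,-0.038,0,0,0,5],[-0.01,-0.038,0,0,0,5],[-0.01,-0.038,0,0,0,5],[-0.01,-0.038,0,0,0,5]]'
python3 -m pendant '[[-0.01,-0.038,0,0,0,5],[-0.01,-0.038,0,0,0,5],[-0.01,-0.038,0,0,0,5],[-0.01,-0.038,0,0,0,5],[-0.01,-0.038,0,0,0,5],[-0.01,-0.038,0,0,0,5],[-0.01,-0.038,0,0,0,5],[-0.01,-0.038,0,0,0,5]]'
python3 -m pendant '[[0,-0.038,0,0,0,5],[0,-0.038,0,0,0,5],[0,-0.038,0,0,0,5],[0,-0.038,0,0,0,5],[0,-0.038,0,0,0,0.4],[0,-0.03,0,0,0,0],[0,0,0,0,0,0],[0,0,0,0,0,0]]'
python3 -m pendant '[[0,0,0,0,0,0],[0,0,0,0,0,0],[0,0,0,0,0,0],[0,0,0,0,0,0],[0,0,0,0,0,0]]'
```

```text
t: 60.18
position: [596.5, 387.8, 33.4]
tcp_rot: [3.139, 0.002, 2.674]
force: [-0.4, -0.0, -0.3]
width: 1.003
grip_force: 0.0
t: 60.85
position: [595.3, 387.1, 31.5]
tcp_rot: [-3.141, 0.0, 2.674]
force: [0.4, -0.4, 1.6]
width: 0.142
grip_force: 71.2
t: 61.52
position: [544.4, 193.4, 126.9]
tcp_rot: [-3.141, 0.0, -2.993]
force: [0.7, -0.6, -1.4]
width: 0.141
grip_force: 70.8
t: 62.18
position: [464.3, -110.6, 126.9]
tcp_rot: [-3.14, 0.0, -2.295]
force: [0.9, -0.3, -0.9]
width: 0.144
grip_force: 70.8
t: 62.85
position: [465.0, -330.6, 126.5]
tcp_rot: [-3.141, 0.0, -1.947]
force: [0.3, 0.4, -1.5]
width: 0.143
grip_force: 70.8
t: 63.27
position: [465.3, -328.0, 126.5]
tcp_rot: [-3.141, -0.0, -1.943]
force: [-0.4, -0.5, -1.2]
width: 0.147
grip_force: 70.8
```

```bash
python3 -m pendant '[[-0.005,-0.0015,0,0,0,0],[0,0,-0.03,0,0,0],[0,0,-0.025,0,0,0],[0,0,0,0,0,0],[0,0,0,0,0,0],[0,0,0,0,0,0],[0,0,0,0,0,0],[0,0,0,0,0,0]]'
python3 -m pendant '[[0,0,0,0,0,0],[0,0,0,0,0,0],[0,0,0,0,0,0],[0,0,0,0,0,0]]'
python3 -c "
from m2 import *
im,K,T=snap('wrist','w24'); p=arm.get_obs()['position'];print(p)
for t in (215,230,240): print(knob(im,K,T,p[:2],p[2]-27,rad=36,thr=t))"
```

```text
t: 63.93
position: [461.3, -331.3, 72.9]
tcp_rot: [-3.138, -0.001, -1.944]
force: [-0.9, -0.8, -0.5]
width: 0.142
grip_force: 70.8
t: 64.27
position: [460.3, -330.6, 71.6]
tcp_rot: [-3.141, -0.0, -1.944]
force: [0.3, 0.2, -1.3]
width: 0.143
grip_force: 70.8
[ 460.23352097 -330.52126676   71.44177382]
{'n': 277, 'mean': array([ 468. , -314.6]), 'yaw': np.float64(96.1), 'span': (np.float64(-39.2), np.float64(16.7)), 'end': array([ 466.3, -298. ]), 'disc': (array([ 457.7, -342.1]), 26.8, 57), 'tip35': array([ 470. , -332.8]), 'off': np.float64(13.2)}
{'n': 245, 'mean': array([ 466.9, -312. ]), 'yaw': np.float64(68.6), 'span': (np.float64(-14.0), np.float64(14.5)), 'end': array([ 472.2, -298.5]), 'disc': (array([ 457.7, -342.1]), 26.8, 57), 'tip35': array([ 459.4, -331. ]), 'off': np.float64(-2.4)}
{'n': 84, 'mean': array([ 465.3, -315.7]), 'yaw': np.float64(69.5), 'span': (np.float64(-9.4), np.float64(16.7)), 'end': array([ 471.2, -300.1]), 'disc': (array([ 457.7, -342.1]), 26.8, 57), 'tip35': array([ 458.9, -332.9]), 'off': np.float64(-2.1)}
```

Knob square at 68.6°; shift +0.2, +1.1 and lower.

```bash
python3 -m pendant '[[0.0002,0.0011,-0.01,0,0,0],[0,0,-0.005,0,0,0],[0,0,-0.003,0,0,0],[0,0,-0.003,0,0,0],[0,0,0,0,0,0],[0,0,0,0,0,0],[0,0,0,0,0,0],[0,0,0,0,0,0]]'
python3 -m pendant '[[0,0,-0.003,0,0,0],[0,0,-0.002,0,0,0],[0,0,0,0,0,0],[0,0,0,0,0,0],[0,0,0,0,0,0]]'
```

```text
t: 64.98
position: [460.5, -330.2, 50.4]
tcp_rot: [-3.14, -0.002, -1.944]
force: [-1.1, -5.2, -1.6]
width: 0.139
grip_force: 70.7
t: 65.4
position: [460.5, -330.3, 45.2]
tcp_rot: [-3.14, -0.002, -1.944]
force: [-0.8, -5.7, -2.1]
width: 0.145
grip_force: 70.8
```

```bash
python3 -m pendant '[[0,-0.0006,-0.003,0,0,0],[0,0,-0.003,0,0,0],[0,0,-0.0012,0,0,0],[0,0,0,0,0,0],[0,0,0,0,0,0],[0,0,0,0,0,0]]'
python3 -m pendant '[[0,0,0,0,0,-6],[0,0,0,0,0,-6],[0,0,0,0,0,-6],[0,0,0,0,0,-6],[0,0,0,0,0,-6],[0,0,0,0,0,-6],[0,0,0,0,0,-6],[0,0,0,0,0,0]]'
```

```text
t: 65.9
position: [460.4, -330.5, 38.5]
tcp_rot: [-3.14, -0.001, -1.944]
force: [-2.5, -4.7, 4.3]
width: 0.142
grip_force: 71.5
t: 66.57
position: [460.0, -330.5, 38.5]
tcp_rot: [-3.14, -0.001, -2.681]
force: [-3.4, -5.3, 5.0]
width: 0.144
grip_force: 71.7
```

```bash
python3 -m pendant '[[0,0,0,0,0,-6],[0,0,0,0,0,-6],[0,0,0,0,0,-6],[0,0,0,0,0,-6],[0,0,0,0,0,-6],[0,0,0,0,0,-4],[0,0,0,0,0,0],[0,0,0,0,0,0]]'
python3 -m pendant '[[0,0,0,0,0,0],[0,0,0,0,0,0]]'; python3 -c "
from station import arm
o=arm.get_obs();print(o['torque'])"
python3 -m pendant '[[0,0,0,0,0,0],[0,0,0,0,0,0],[0,0,0,0,0,0],[0,0,0,0,0,0],[0,0,0,0,0,0],[0,0,0,0,0,0]]' 0
python3 -m pendant '[[0,0,0.02,0,0,0],[0,0,0.04,0,0,0],[0.01,0.01,0.035,0,0,2],[0.01,0.035,0.01,0,0,2],[0.01,0.035,0.01,0,0,2],[0.01,0.035,0.01,0,0,2],[0.01,0.035,0.01,0,0,0],[0.01,0.03,0,0,0,0]]'
python3 -m pendant '[[0,0,0,0,0,0],[0,0,0,0,0,0],[0,0,0,0,0,0],[0,0,0,0,0,0],[0,0,0,0,0,0],[0,0,0,0,0,0],[0,0,0,0,0,0]]'
python3 - <<'E'
from m2 import *
im,K,T=snap('wrist','w25'); print(arm.get_obs()['position'])
for p in ((466,29),(463.1,-150.5),(460.3,-329.5)):
    for t in (235,245): 
        r=knob(im,K,T,p,11,rad=36,thr=t); print(t,r and (r['n'],r['yaw'],r['span'],r['tip35']),r and r['disc'])
cv2.imwrite('pics/w25b.png',cv2.resize(im,(800,600)))
E
```

```text
t: 67.23
position: [459.7, -329.5, 38.5]
tcp_rot: [-3.142, -0.001, 3.013]
force: [-3.3, -2.8, 6.2]
width: 0.149
grip_force: 71.8
t: 67.4
position: [459.7, -329.5, 38.4]
tcp_rot: [-3.142, -0.001, 3.013]
force: [-3.2, -2.7, 7.1]
width: 0.144
grip_force: 71.8
[-0.63358981  0.67249022 -0.01362147]
t: 67.9
position: [460.4, -329.6, 37.9]
tcp_rot: [3.142, -0.0, 3.013]
force: [0.0, -0.7, 0.8]
width: 0.971
grip_force: 0.0
t: 68.57
position: [521.8, -148.1, 175.3]
tcp_rot: [-3.141, 0.003, -3.13]
force: [0.7, -0.8, -0.6]
width: 0.999
grip_force: 0.0
t: 69.15
position: [520.1, -150.9, 172.9]
tcp_rot: [-3.141, -0.0, -3.132]
force: [-0.8, -0.1, -0.3]
width: 0.999
grip_force: 0.0
[ 520.15427845 -150.72550294  172.98158398]
235 None None
245 None None
235 None None
245 None None
235 None None
245 None None
```

View pics/w25b.png

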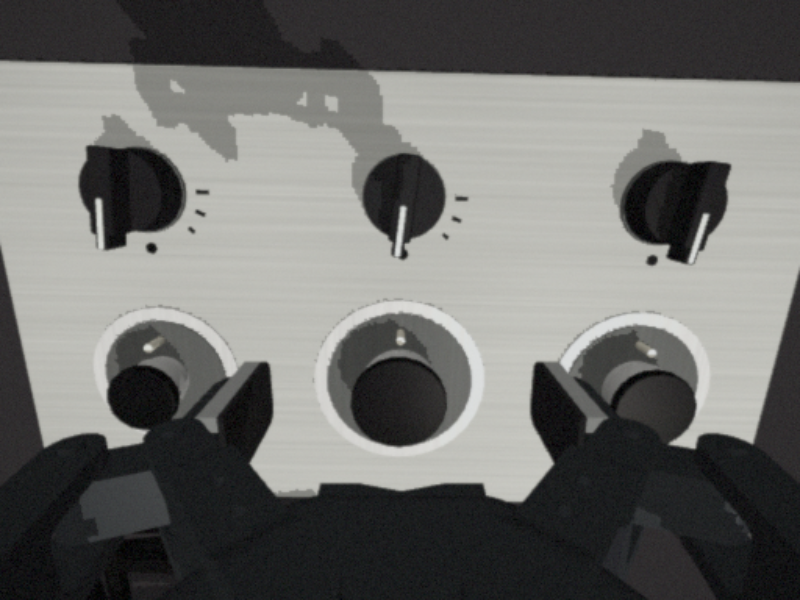

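```bash
python3 - <<'E'
from m2 import *
im,K,T=load('w25'); s=.64
for n,a,b in (("R",(99,198),(101,249)),("M",(404,207),(398,256)),("L",(706,215),(690,264))):
    A,B=[ray((np.array(q)+.5)*s-.5,55,K,T)[:2] for q in (a,b)]; d=B-A; u=d/np.linalg.norm(d); print(n,np.degrees(np.arctan2(d[1],d[0])).round(1),np.hypot(*d).round(1),"axis",(B-35*u).round(1))
g=cv2.cvtColor(im,6)
for n,c,R in (("L",(655,402),29),("M",(399,402),34),("R",(143,397),24)):
    c=np.array(c)*s; m=g<48; m[:215]=0
    x,y=c.astype(int); r=int(R*1.05)
    sub=np.zeros_like(m); sub[y-r:y+r,x-r:x+r]=m[y-r:y+r,x-r:x+r]
    for cc,a,mm in blobs(sub,400,5000): 
        w=wfit(mm,45,K,T); print(n,a,[np.round(v,1) for v in cv2.fitEllipse(w)], cv2.boundingRect(mm.astype(np.uint8)))
im,K,T=snap('top','top1'); g=cv2.cvtColor(im,6)
for p,R in (((605.4,27.6),29),((602.7,-152.3),34),((600.1,-332.1),24)): print(disc(im,K,T,p,R,45),proj([*p,45],K,T).round(0))
tl=cv2.resize(im[150:240,190:410],(792,324),interpolation=cv2.INTER_CUBIC)
im2,K2,T2=snap('side','side1'); sl=cv2.resize(im2[140:240,200:340],(378,270),interpolation=cv2.INTER_CUBIC)
pad=np.zeros((270,792,3),np.uint8); pad[:,:378]=sl; cv2.imwrite('pics/fin.png',np.vstack([tl,pad]))
E
```

```text
R -7.5 30.5 axis [ 459.8 -329.6]
M -6.5 29.5 axis [ 462.4 -149.7]
L -8.0 29.9 axis [465.8  30.2]
L 1448 [array([607.8,  22.7]), array([60.6, 64.2]), np.float64(73.5)] (389, 237, 56, 50)
M 2566 [array([ 601.5, -154. ]), array([62.7, 67.3]), np.float64(94.2)] (225, 229, 61, 56)
R 1600 [array([ 601.6, -327.7]), array([47.2, 55.5]), np.float64(117.4)] (70, 233, 46, 46)
(array([607.8,  27.7]), 36.9, 31) [246. 176.]
(array([ 604.9, -143.7]), 42.9, 25) [302. 175.]
(array([ 594.6, -329.9]), 32.4, 21) [358. 174.]
```

View pics/fin.png

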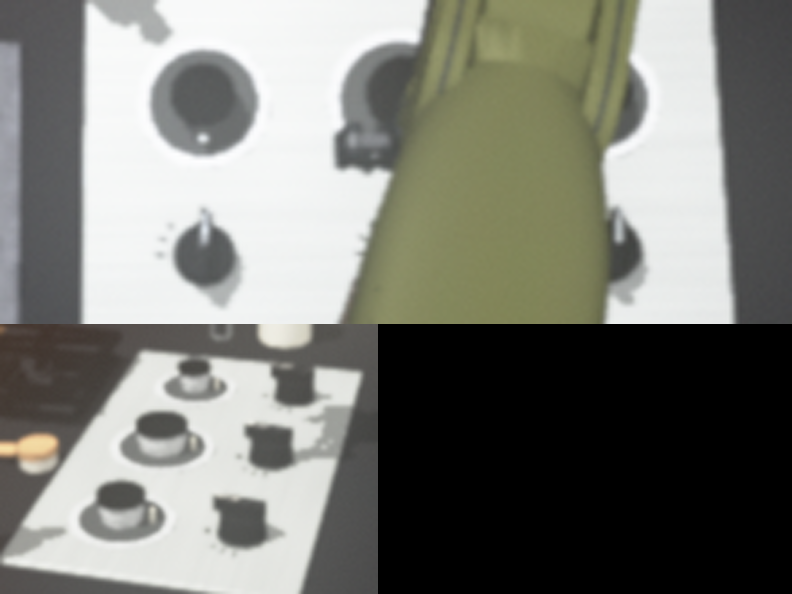

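Final view: all three caps are level on their crowns. All three knobs are down on their collars, with pointers about 7° past the off dots, which is within tolerance and holds the valves at their stops. The arm is clear.

```bash
python3 -c "
from station import arm
print(arm.hand_in())"
```

```text
the job is handed in; nothing more can be done
None
```

I handed the job in at about 70 s: all three caps are seated on their burners, all three valves are turned off and each stem has its knob pushed fully home; the hand-in call returned no verdict.

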